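Close down the boot-grinding bench

TASK

Close down the grinding bench for the night: put every sanding drum from the caddy away in the rack under the shelf, one to a bore, each fully down and upright (lean it in under the shelf, then straighten it), and park the empty caddy in its bay so that it sits flat inside, clear of the raised lip (lift its leading end onto the lip, then push it on over). Clear the dust filter too, whenever it suits, with three full strokes of the shaker plunger on the dust pod, each right down to its stop and all the way up again, and leave the tape, the screwdriver and the empty sleeve alone.

Things in the scene. Friction and masses are not known exactly. Their poses are not given: they have to be found in the camera images.
- drum0: sanding drum on its arbor, 146 mm long, 0.22 kg: round steel shank 16 mm across, 80 mm long, its last 10 mm tapering to 8 mm; above it a rubber drum 40 mm across, 60 mm tall, abrasive sleeve; on top a nut 14 mm wide, 6 mm tall. Origin at the shank's foot; z runs up the shank, the drum spans z = 80 to 140 mm. Starts upright in a caddy bore, drum underside on the caddy's top. None if absent
- drum1: another sanding drum exactly like drum0 (origin at the foot of the shank, z up to the drum); None if absent
- drum2: another sanding drum exactly like drum0 (origin at the foot of the shank, z up to the drum); None if absent
- drum3: another sanding drum exactly like drum0 (origin at the foot of the shank, z up to the drum); None if absent
- drum0_shoulder (a point): centre of the flat underside of the drum of drum0, 80 mm above its foot; it meets the bore's mouth when the drum is fully down; None if absent
- drum1_shoulder (a point): centre of the flat underside of the drum of drum1, 80 mm above its foot; it meets the bore's mouth when the drum is fully down; None if absent
- drum2_shoulder (a point): centre of the flat underside of the drum of drum2, 80 mm above its foot; it meets the bore's mouth when the drum is fully down; None if absent
- drum3_shoulder (a point): centre of the flat underside of the drum of drum3, 80 mm above its foot; it meets the bore's mouth when the drum is fully down; None if absent
- rack: drum rack: fixed block 86 x 300 x 90 mm (x, y, z), four vertical bores in a row along y, 78 mm apart, a shelf over its rear. Origin: centre of the block's underside; its open -x side faces the caddy. Shelf 18 mm thick, 340 mm wide, underside 190 mm above the bench (100 mm above the bore mouths), from x = -2 to 118 mm; cartons on it from x = 48 mm, to 268 mm high; end panels from x = 23 mm back
- bore0 (a point): centre of the mouth of the bore at the rack's +y end, 90 mm above the bench. Bores: 22 mm across, right through the 90 mm block, mouth chamfered 2 mm, axes at rack x = -10 mm, y = +117, +39, -39, -117 mm. The shelf's front edge is 8 mm behind (+x of) the bore axes, so it overhangs the rear 12 mm of a drum standing in a bore
- bore1 (a point): mouth of the second bore from the rack's +y end, like bore0. A drum held upright over a bore strikes the shelf: foot to drum top is 140 mm, mouth to shelf 100 mm. So it enters with the drum leaning to the rack's -x side, 10 deg or more at first (at most about 8 when 45 mm deep), and is straightened once some 48 mm deep; fully down, the drum top is 40 mm below the shelf
- bore2 (a point): mouth of the third bore from the rack's +y end, like bore0
- bore3 (a point): mouth of the bore at the rack's -y end, like bore0
- caddy: loose drum caddy, plywood box 170 x 230 x 95 mm (x, y, z), about 0.85 kg, flat top with four 22 mm bores at x = +-40, y = +-40 mm holding the drums. At each end a round wooden bar handle, 16 mm thick, 96 mm clear between its posts, runs along x over the top: axis at y = +-98 mm, 122 mm above the underside (27 mm above the top). Origin: centre of its underside; its -y end is nearest the bay
- bay: the caddy's bay, fixed to the bench: a shallow tray, inside 220 x 260 mm (x, y), floor 3 mm above the bench, walls 12 mm thick, 40 mm high on three sides; on its +y side, facing the caddy, only a raised lip 15 mm high, 16 mm thick, edges rounded. Origin: centre of the inside at bench level. Inner face of the lip at y = +130 mm, far wall at y = -130 mm, side walls at x = +-110 mm
- shaker_top (a point): the dust filter pod is an upright pale clear canister with a grey lid, 112 mm across, 146 mm high, fixed to the bench; this point is the centre of the top of the black filter-shaker knob (42 mm across) over its middle, 212 mm above the bench when up; it moves with the knob
- shaker (a joint): travel of the sprung shaker plunger in m: 0 up, grows downwards to 0.030 at its stop; the spring takes 5 N to start, 12.5 N at the stop, and pushes it up again
- tape: bystander, leave alone: a roll of masking tape, 104 mm across, 40 mm high
- driver: bystander, leave alone: a screwdriver lying on the bench
- sleeve: bystander, leave alone: an empty sanding sleeve standing on end, 45 mm across, 60 mm high

How it is judged:
By the outcome, as a careful person would: the job done as asked, in the order asked, and still so for the second after the job is handed in, with the robot touching nothing.
Of drum0, drum1, drum2, drum3 only 2 to 4 are there at a start; the rules pass over those that are not, and their reading is None.
At some moment in a run one of caddy may be knocked a few centimetres aside while the robot is not near it.
It also fails if it takes over 210 s, if anything falls off the work surface, if the arm or the gripper's body presses on something with over 40 N, if the wrist force passes 120 N, or if a joint passes its speed limit or range.

ROBOT

A 6-joint arm with a two-finger parallel gripper is mounted at the origin on the work surface. World frame = base frame: x ahead of the robot, y to its left, z up, the work surface at z = 0. Lengths are in m, angles in rad, forces in N, time in s.
With the tool pointing down it reaches from about 0.375 to 0.75 m from the base axis. Payload 9 kg.
Tool frame: the origin (TCP) lies midway between the tips of the shut fingers; the grasp point (between the pads) lies 19 mm behind it; z points along the fingers, y is the line along which they close (so a half turn about z gives the same grasp; the last joint's range is limited). The gripper opens to 85 mm and grips with 20 to 120 N. Pads are 22 mm wide; open, the fingers measure 114 mm over their backs; the gripper's body (76 mm by 85 mm) begins 54 mm behind the grasp point. The pads swing forward as they close: fully open they stand 13 mm farther back than shut.
Start: joints at [-1.342, 0.104, 0.097, 1.564, 0, 1.353], TCP at [0.259, -0.541, 0.205] pointing down, gripper open.
Joint ranges: [-2.99, 2.99], [-0.84, 1.86], [-1.1, 1.16], [-1.84, 2.11], [-1.51, 1.56], [-3.14, 3.14]. Speed limits (rad/s): [2.22, 2.22, 2.57, 3.14, 3.14, 3.14].

INTERFACE

Orientations are given as a rotation vector (axis times angle).
In Python, from cell import r, viewer, finish_job gives the robot as it stands.
- The arm moves only by the tool carry_out, never from a script. Its argument "series" is text: rows parted by semicolons, each of 5 numbers parted by spaces: the shift along the tool's x, y, z in m, then the turn about the tool's z in degrees, then the opening, from 0 (shut) to 1 (fully open). A call has 1 to 8 rows; each row is the pose to reach, as a shift and turn from the pose commanded when the call began, along the tool's axes at that moment; what a row does not reach only later rows make up. A row lasts 1/10 s, in which the tool goes at most 50 mm and 8.59 degrees, less where a joint would pass 70% of its speed; a pose out of reach is approached as far as the arm can. A call with a gripper value outside its range is refused whole. The fingers move at their own pace and stop on an object; the grip force is fixed at half the most. Time passes only in rows, so rows that repeat a pose let the fingers close. It gives the time, the measured TCP pose, the force, the opening and the grip force at its end, in the units of the state.
- r.get_state(): the state, without advancing time (a new reading comes with each control period).
- viewer.get_image(name): name is "scene" or "side" or "wrist"; returns a dict with "img" (420x560x3 uint8, blue, green, red), "fx", "fy", "cx", "cy" (pixels), "cam_to_world" (4x4, takes a point from camera to world coordinates); the wrist camera has in their place "T_tool_cam" (4x4, takes a point from camera to tool coordinates, whose origin is the TCP and whose axes are the flange's). Camera axes: x right, y up, looking along -z (the intrinsics and any distortion apply to the point x, -y, -z); pixel columns grow to the right and rows downward; lengths in m; the calibration is good to about 2 mm. A picture is of the moment at which its call begins: read the wrist's pose just before it. There is no depth.
- finish_job(): hands the job in; it is judged then, once.
The state is a dict: "time_s": time; "joint_pos": joint angles; "joint_vel": joint speeds; "joint_torque": joint torques, N m; "eef_pos": TCP position; "orientation": TCP orientation; "force": force on the tool from outside, world axes, zero at the start; "wrist_torque": the same for the moment, N m; "finger_gap": opening from 0.0 (shut) to 1.0 (fully open); "grasp_force": force on a finger pad.
Only numpy, scipy, OpenCV 4.12 (cv2) and the standard library are available. Lean on these libraries where they do the work, as an engineer would, in place of code of your own. Each camera call takes 0.05 s, during which the arm holds its last target. There are 200 camera calls.

## Working session

There is one attempt and no reset: what is moved stays moved. The work goes in short steps, Python scripts to look and compute and a tool call to move; the robot and the scene stay as the last step left them, time stands still between calls to the robot, and variables do not carry over. Pictures are saved under pics/ and viewed, at most 14 in all, crops included, and the job is handed in when it is done.

Besides the shell and the picture viewer there is one more tool, called after "Call:" as name(argument=value, ...), one argument or row to a line, values as JSON. carry_out: Moves the arm, as the interface text tells. Its arguments: {"type":"object","properties":{"series":{"type":"string"}},"required":["series"]}

```bash
ls; mkdir -p pics; python3 - <<'E'
from cell import r, viewer
import cv2,numpy as np
s=r.get_state()
for k in s: print(k,np.round(s[k],3))
from scipy.spatial.transform import Rotation as R
print(R.from_rotvec(s['orientation']).as_matrix().round(3))
for n in ("scene","side","wrist"):
    d=viewer.get_image(n); cv2.imwrite(f"pics/{n}0.png",d["img"])
    print(n,{k:np.round(v,4).tolist() for k,v in d.items() if k!="img"})
E
```

```text
pics
time_s 0.0
joint_pos [-1.342  0.105  0.096  1.564 -0.     1.353]
joint_vel [ 0.    -0.001 -0.001 -0.    -0.     0.   ]
joint_torque [-1.0000e-03 -5.5694e+01  5.0364e+01  1.7000e-02 -0.0000e+00  0.0000e+00]
eef_pos [ 0.259 -0.541  0.204]
orientation [-3.062 -0.696  0.   ]
force [0.329 0.387 0.489]
wrist_torque [ 0.01  -0.035 -0.03 ]
grasp_force 0.0
finger_gap 0.998
[[ 0.902  0.432 -0.   ]
 [ 0.432 -0.902  0.001]
 [ 0.    -0.001 -1.   ]]
scene {'fx': 396.7933, 'fy': 396.7933, 'cx': 281.6073, 'cy': 208.0654, 'cam_to_world': [[0.5744, -0.6335, 0.5183, 1.0497], [0.8184, 0.4322, -0.3787, -0.468], [0.0159, 0.6417, 0.7668, 0.9083], [0.0, 0.0, 0.0, 1.0]]}
side {'fx': 446.2621, 'fy': 446.2621, 'cx': 282.2312, 'cy': 210.3883, 'cam_to_world': [[-0.6743, -0.5762, 0.4618, 1.0928], [0.7384, -0.5187, 0.431, 0.4613], [-0.0088, 0.6316, 0.7752, 1.0933], [0.0, 0.0, 0.0, 1.0]]}
wrist {'fx': 365.7435, 'fy': 365.7435, 'cx': 276.3204, 'cy': 210.1731, 'T_tool_cam': [[-0.0007, 0.9516, 0.3072, 0.0774], [1.0, 0.0004, 0.0011, -0.0001], [0.0009, 0.3072, -0.9516, -0.1685], [0.0, 0.0, 0.0, 1.0]]}
```

View pics/scene0.png

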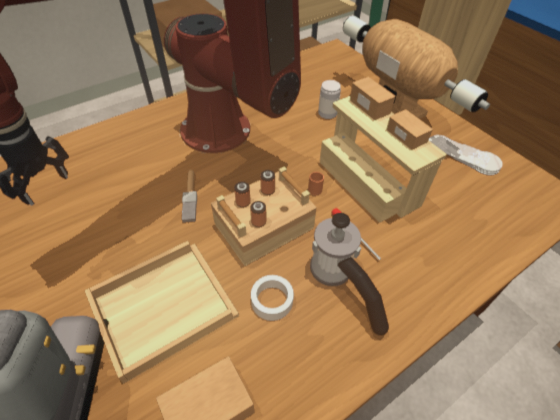

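View pics/side0.png

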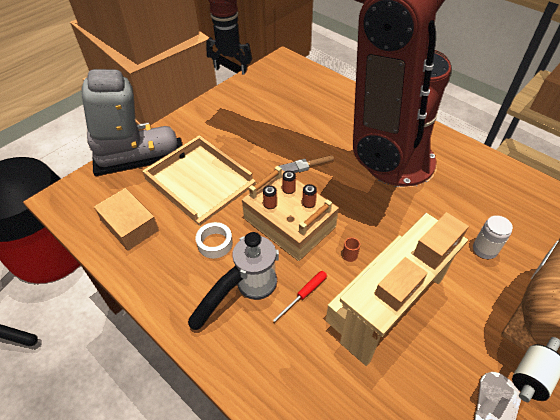

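```bash
cat > h.py <<'E'
import numpy as np, cv2
from scipy.spatial.transform import Rotation as R
from cell import r, viewer
def cam(n):
    s=r.get_state(); d=viewer.get_image(n)
    T=np.eye(4)
    if n=="wrist":
        T[:3,:3]=R.from_rotvec(s["orientation"]).as_matrix(); T[:3,3]=s["eef_pos"]; T=T@d["T_tool_cam"]
    else: T=np.array(d["cam_to_world"])
    d["T"]=T; return d
def ray(d,u,v):
    c=np.array([(u-d["cx"])/d["fx"],-(v-d["cy"])/d["fy"],-1.0])
    return d["T"][:3,3],d["T"][:3,:3]@c
def onz(d,u,v,z):
    o,k=ray(d,u,v); return o+k*(z-o[2])/k[2]
def tri(*obs):
    A=0;b=0
    for d,u,v in obs:
        o,k=ray(d,u,v); k=k/np.linalg.norm(k); P=np.eye(3)-np.outer(k,k); A=A+P; b=b+P@o
    return np.linalg.solve(A,b)
def proj(d,p):
    q=np.linalg.inv(d["T"])@np.append(p,1); return d["cx"]-d["fx"]*q[0]/q[2], d["cy"]+d["fy"]*q[1]/q[2]
def snap(n,name):
    d=cam(n); cv2.imwrite(f"pics/{name}.png",d["img"]); np.savez(f"pics/{name}.npz",**d); return d
def load(name): 
    f=np.load(f"pics/{name}.npz"); return {k:f[k] for k in f}
E
python3 - <<'E'
from h import *
a=snap("scene","s1"); b=snap("side","d1")
for n,d,(x,y) in (("s1c",a,(80,90)),("d1c",b,(140,125))):
    c=cv2.resize(d["img"][y:y+262,x:x+350],None,fx=2.28,fy=2.28,interpolation=cv2.INTER_CUBIC)
    cv2.imwrite(f"pics/{n}.png",c)
E
```

```text
(no output)
```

View pics/s1c.png

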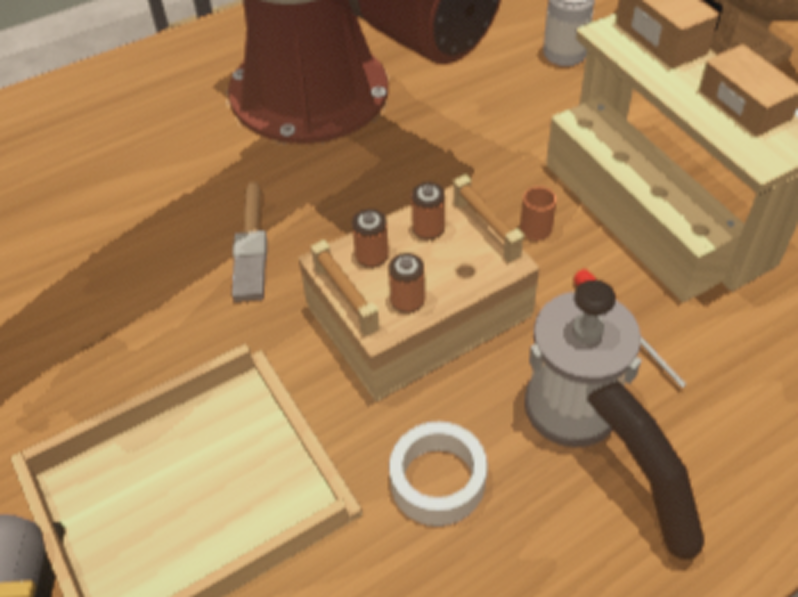

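View pics/d1c.png

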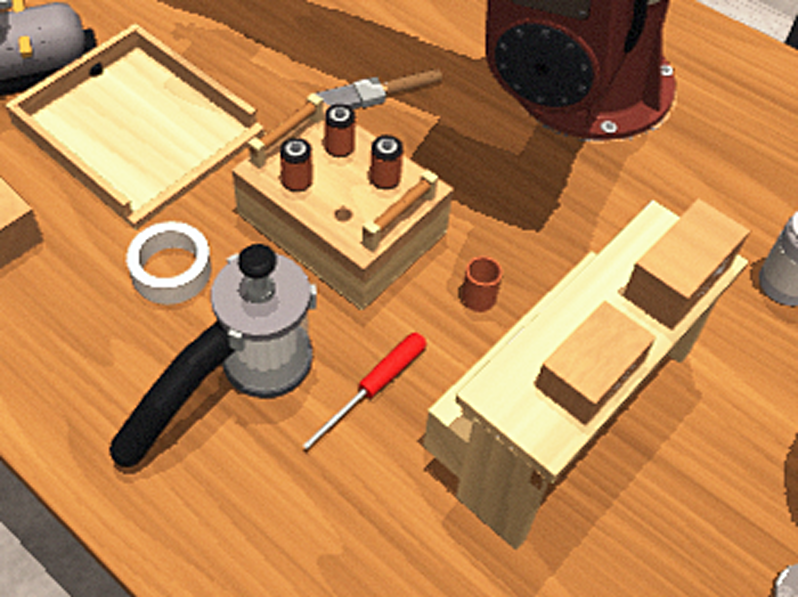

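```bash
python3 - <<'E'
from h import *
a=load("s1");b=load("d1")
S=lambda u,v:(a,80+u/2.28,90+v/2.28); D=lambda u,v:(b,140+u/2.28,125+v/2.28)
T={"A":((369,219),(340,113)),"B":((428,192),(387,146)),"C":((406,264),(295,150)),"knob":((597,290),(258,252)),
"bay-x+y":((250,350),(258,128)),"bay+x+y":((355,511),(135,218)),"bay-x-y":((17,460),(138,28)),
"hb-x":((320,246),(317,100)),"hb+x":((368,310),(258,143)),"hf-x":((462,183),(430,178)),"hf+x":((513,238),(372,230)),
"cad+x+y":((538,268),(362,262)),"cad+x-y":((378,350),(235,178)),"shelf+x-y":((757,187),(556,476))}
for k,(s,d) in T.items():
    p=tri(S(*s),D(*d)); print(k,p.round(4), "on z scene:",onz(*S(*s),p[2])[:2].round(4),"side",onz(*D(*d),p[2])[:2].round(4))
for q in ((587,122),(621,156),(659,191),(702,230)): print("bore",onz(*S(*q),.09).round(4))
for n,q in (("A",(369,219)),("B",(428,192)),("C",(406,264))): print(n,onz(*S(*q),.161).round(4))
E
```

```text
A [ 0.4198 -0.1374  0.1528] on z scene: [ 0.4197 -0.1374] side [ 0.4199 -0.1373]
B [ 0.4214 -0.0573  0.1516] on z scene: [ 0.4205 -0.0571] side [ 0.4222 -0.057 ]
C [ 0.5008 -0.1386  0.151 ] on z scene: [ 0.4986 -0.1383] side [ 0.503  -0.1378]
knob [ 0.6757 -0.0273  0.2125] on z scene: [ 0.6777 -0.0277] side [ 0.6738 -0.0278]
bay-x+y [ 0.4084 -0.3039  0.0045] on z scene: [ 0.4002 -0.3038] side [ 0.4163 -0.3006]
bay+x+y [ 0.6488 -0.3062  0.0057] on z scene: [ 0.6508 -0.3062] side [ 0.6468 -0.3067]
bay-x-y [ 0.4024 -0.5778  0.0239] on z scene: [ 0.4026 -0.5778] side [ 0.4023 -0.5779]
hb-x [ 0.402 -0.194  0.125] on z scene: [ 0.4012 -0.1939] side [ 0.4027 -0.1937]
hb+x [ 0.5112 -0.1968  0.126 ] on z scene: [ 0.5121 -0.1969] side [ 0.5103 -0.1971]
hf-x [0.4071 0.0017 0.123 ] on z scene: [0.4073 0.0016] side [0.407  0.0016]
hf+x [ 5.146e-01 -3.000e-04  1.208e-01] on z scene: [ 5.136e-01 -1.000e-04] side [ 5.156e-01 -1.000e-04]
cad+x+y [0.5478 0.0111 0.0955] on z scene: [0.5507 0.0105] side [0.5451 0.0104]
cad+x-y [ 0.5453 -0.204   0.0883] on z scene: [ 0.5396 -0.2036] side [ 0.5508 -0.202 ]
shelf+x-y [0.6032 0.3341 0.0849] on z scene: [0.5965 0.3363] side [0.6097 0.3348]
bore [0.3796 0.2314 0.09  ]
bore [0.457  0.2247 0.09  ]
bore [0.5335 0.2215 0.09  ]
bore [0.6132 0.2188 0.09  ]
A [ 0.4265 -0.141   0.161 ]
B [ 0.4283 -0.0622  0.161 ]
C [ 0.5059 -0.1426  0.161 ]
```

Call:
carry_out(
  series="0 0 -0.15 -68 0.6;0 0 -0.15 -68 0.6;0 0 -0.15 -68 0.6;0 0 -0.15 -68 0.6;0 0 -0.15 -68 0.6;0 0 -0.15 -68 0.6;0 0 -0.15 -68 0.6;0 0 -0.15 -68 0.6",
)

```text
time_s: 1.05
eef_pos: [0.2592, -0.5411, 0.3548]
orientation: [-2.144, -2.297, -0.0]
force: [0.2, -1.0, 0.4]
finger_gap: 0.596
grasp_force: 0.0
```

Call:
carry_out(
  series="0.3 0.16 0 -68 0.6;0.3 0.16 0 -68 0.6;0.3 0.16 0 -68 0.6;0.3 0.16 0 -68 0.6;0.3 0.16 0 -68 0.6;0.3 0.16 0 -68 0.6;0.3 0.16 0 -68 0.6;0.3 0.16 0 -68 0.6",
)

```text
time_s: 1.85
eef_pos: [0.4015, -0.2277, 0.3558]
orientation: [0.485, 3.102, -0.0]
force: [0.1, -0.8, -0.0]
finger_gap: 0.599
grasp_force: 0.0
```

Call:
carry_out(
  series="0 0 0 -68 0.6;0 0 0 -68 0.6;0 0 0 -68 0.6;0 0 0 -68 0.6;0 0 0 -68 0.6;0 0 0 -68 0.6;0 0 0 -68 0.6;0 0 0 -68 0.6",
)

```text
time_s: 2.65
eef_pos: [0.4001, -0.2316, 0.3549]
orientation: [1.326, -2.848, 0.0]
force: [-0.1, -0.5, 0.6]
finger_gap: 0.603
grasp_force: 0.0
```

Call:
carry_out(
  series="0 0 0 -20 0.6;0 0 0 -40 0.6;0 0 0 -40 0.6;0 0 0 -40 0.6;0 0 0 -40 0.6",
)

```text
time_s: 3.15
eef_pos: [0.4001, -0.2317, 0.3549]
orientation: [2.22, -2.223, 0.0]
force: [-0.3, 0.6, -0.7]
finger_gap: 0.599
grasp_force: 0.0
```

```bash
python3 -c "
from h import *
snap('wrist','w1')"
```

Call:
carry_out(
  series="-0.31 -0.08 0 0 0.6;-0.31 -0.08 0 0 0.6;-0.31 -0.08 0 0 0.6;-0.31 -0.08 0 0 0.6;-0.31 -0.08 0 0 0.6;-0.31 -0.08 0 0 0.6;-0.31 -0.08 0 0 0.6;-0.31 -0.08 0 0 0.6",
)

```text
time_s: 4.0
eef_pos: [0.4824, 0.0804, 0.3546]
orientation: [-2.216, 2.227, 0.001]
force: [0.5, -0.4, 0.1]
finger_gap: 0.606
grasp_force: 0.0
```

```bash
python3 -c "
from h import *
a=load('w1')['img']; b=snap('wrist','w2')['img']
cv2.imwrite('pics/wc.png',cv2.resize(np.hstack([a,b]),(800,300),interpolation=cv2.INTER_AREA))"
```

```text
(no output)
```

View pics/wc.png

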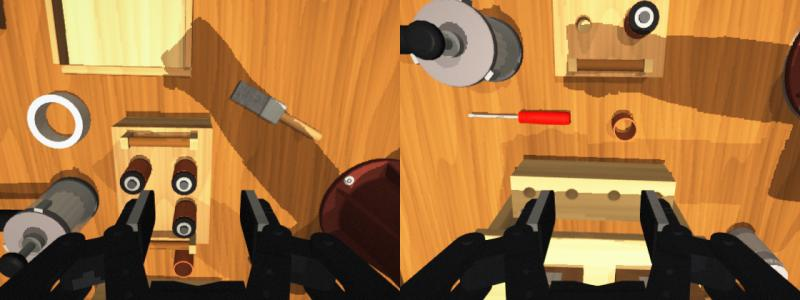

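```bash
python3 - <<'E'
from h import *
a=load("w1");b=load("w2")
g=cv2.cvtColor(b["img"],cv2.COLOR_BGR2GRAY); roi=g[252:292,150:375]
ref=cv2.medianBlur(roi,31); print(np.median(roi))
m=((roi.astype(int)<110)).astype(np.uint8)
n,l,st,c=cv2.connectedComponentsWithStats(m)
for i in range(1,n):
    if st[i,4]>30: print("bore",st[i],(c[i]+[150,252]).round(1),onz(b,c[i][0]+150,c[i][1]+252,.09).round(4))
big=cv2.resize(b["img"][215:310,140:400],None,fx=3,fy=3,interpolation=cv2.INTER_CUBIC)
hsv=cv2.cvtColor(a["img"],cv2.COLOR_BGR2HSV)
m=((hsv[...,1]<50)&(hsv[...,2]>110)).astype(np.uint8); m[:,:150]=0; m[:,300:]=0;m[:200]=0
n,l,st,c=cv2.connectedComponentsWithStats(m)
for i in range(1,n):
    if 25<st[i,4]<900: x,y,w,h=st[i,:4]; print("nut",st[i],c[i].round(1),onz(a,x+w/2-.5,y+h/2-.5,.158).round(4))
big2=cv2.resize(a["img"][170:360,150:310],None,fx=3,fy=3,interpolation=cv2.INTER_CUBIC)
H=big.shape[0]+big2.shape[0]; o=np.zeros((570,800,3),np.uint8)
o[:285,:780]=big; cv2.imwrite("pics/z1.png",o[:285,:780]); cv2.imwrite("pics/z2.png",big2)
E
```

```text
154.0
bore [ 23  11  17  13 172] [181.  269.2] [0.6066 0.2217 0.09  ]
bore [ 82  13  17  13 173] [240.1 271.3] [0.5292 0.2253 0.09  ]
bore [ 23  15  45  25 785] [199.4 281.2] [0.5837 0.2395 0.09  ]
bore [141  15  17  13 166] [299.1 273.2] [0.4515 0.2286 0.09  ]
bore [186  15  39  25 809] [353.2 280.4] [0.3796 0.2397 0.09  ]
bore [ 0 22  7 18 91] [152.9 284.4] [0.6459 0.2439 0.09  ]
nut [174 247  22  20 227] [184.6 256.4] [ 0.4992 -0.1398  0.158 ]
nut [246 248  23  21 326] [257.2 257.9] [ 0.42   -0.1378  0.158 ]
nut [248 312  20  18 183] [257.4 319.8] [ 0.4208 -0.0582  0.158 ]
nut [181 314  11   9  55] [187.7 317.4] [ 0.5036 -0.0618  0.158 ]
```

View pics/z1.png

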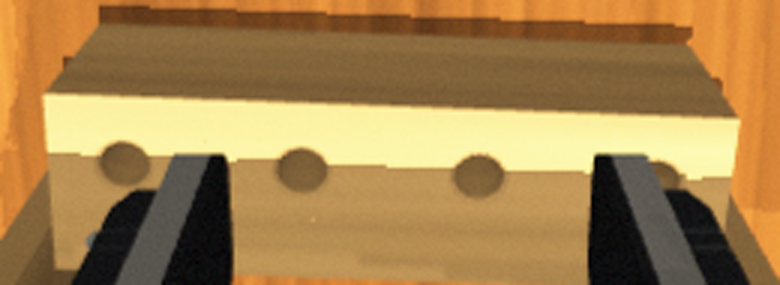

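Call:
carry_out(
  series="0.145 0.062 0.05 2.5 0.65;0.145 0.062 0.1 2.5 0.65;0.145 0.062 0.14 2.5 0.65;0.145 0.062 0.15 2.5 0.65;0.145 0.062 0.15 2.5 0.65;0.145 0.062 0.15 2.5 0.65",
)

```text
time_s: 4.65
eef_pos: [0.4169, -0.0683, 0.2017]
orientation: [2.157, -2.281, -0.006]
force: [-0.5, 0.2, 0.5]
finger_gap: 0.648
grasp_force: 0.0
```

```bash
cat >> h.py <<'E'
RX=np.array([.0444,.999,0]); RY=np.array([-.999,.0444,0])
def shift(p):
    s=r.get_state(); M=R.from_rotvec(s["orientation"]).as_matrix(); return (M.T@(np.array(p)-s["eef_pos"])).round(4)
def look(name,box=None,f=1):
    d=snap("wrist",name); im=d["img"]
    if box: x,y,w,h=box; im=im[y:y+h,x:x+w]
    cv2.imwrite(f"pics/{name}.png",cv2.resize(im,None,fx=f,fy=f,interpolation=cv2.INTER_CUBIC)); return d
E
python3 -c "
from h import *
look('w3'); s=r.get_state(); print(s['eef_pos'],shift([.4205,-.065,.118]))"
```

```text
[ 0.41813776 -0.06777987  0.20417714] [-0.0029 -0.0023  0.0862]
```

View pics/w3.png

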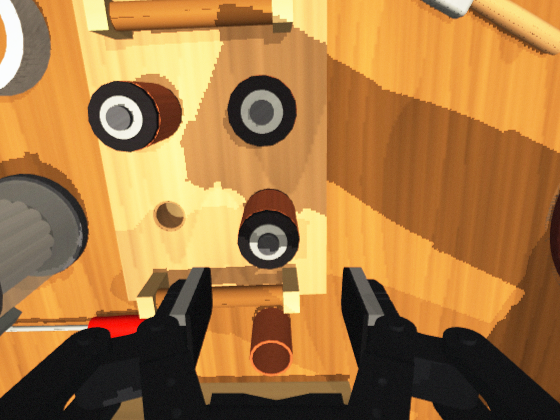

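```bash
python3 -c "
from h import *
d=load('w3')
for q in ((268,240),(262,111),(124,116)): print(onz(d,*q,.155).round(4))
print(r.get_state()['eef_pos'].round(4))"
```

```text
[ 0.4213 -0.0582  0.155 ]
[ 0.4197 -0.1373  0.155 ]
[ 0.4983 -0.139   0.155 ]
[ 0.4181 -0.0678  0.2042]
```

Call:
carry_out(
  series="-0.003 -0.003 0.04 0 0.65;-0.003 -0.003 0.086 0 0.65;-0.003 -0.003 0.086 0 0.65;-0.003 -0.003 0.086 0 0.2;-0.003 -0.003 0.086 0 0.2;-0.003 -0.003 0.086 0 0.2;-0.003 -0.003 0.086 0 0.2;-0.003 -0.003 0.086 0 0.2",
)

```text
time_s: 5.5
eef_pos: [0.4239, -0.0649, 0.1219]
orientation: [-2.164, 2.276, -0.007]
force: [-2.1, -0.6, 8.9]
finger_gap: 0.422
grasp_force: 61.5
```

Call:
carry_out(
  series="0 0 -0.04 0 0.2;0 0 -0.08 0 0.2;0 0 -0.12 0 0.2;0 0 -0.12 0 0.2;0 0 -0.12 0 0.2",
)

```text
time_s: 6.0
eef_pos: [0.4232, -0.0644, 0.2404]
orientation: [-2.164, 2.276, -0.004]
force: [-0.4, -0.3, -3.9]
finger_gap: 0.421
grasp_force: 61.1
```

Call:
carry_out(
  series="0 0 -0.05 0 0.2;0.03 -0.01 -0.07 0 0.2;0.08 -0.02 -0.07 0 0.2;0.13 -0.04 -0.07 0 0.2;0.18 -0.057 -0.07 0 0.2;0.23 -0.057 -0.06 0 0.2;0.23 -0.057 -0.03 0 0.2;0.23 -0.057 0 0 0.2",
)

```text
time_s: 6.8
eef_pos: [0.467, -0.2984, 0.236]
orientation: [2.161, -2.28, -0.003]
force: [1.1, 1.0, -3.0]
finger_gap: 0.423
grasp_force: 61.6
```

Call:
carry_out(
  series="0 0 0.05 0 0.2;0 0 0.09 0 0.2;0 0 0.11 0 0.2;0 0 0.12 0 0.2;0 0 0.125 0 0.2;0 0 0.125 0 0.2",
)

```text
time_s: 7.4
eef_pos: [0.4677, -0.2965, 0.114]
orientation: [-2.164, 2.277, -0.0]
force: [-0.0, 0.3, -2.5]
finger_gap: 0.426
grasp_force: 61.7
```

```bash
python3 -c "
from h import *
s=r.get_state();print(s['eef_pos'].round(4),s['force'].round(1))
a=snap('side','d2')['img'][150:300,140:340]; b=snap('scene','s2')['img'][180:330,110:310]
cv2.imwrite('pics/t2.png',cv2.resize(np.hstack([a,b]),None,fx=2,fy=2,interpolation=cv2.INTER_CUBIC))"
```

```text
[ 0.4677 -0.2965  0.114 ] [-0.   0.3 -2.5]
```

View pics/t2.png

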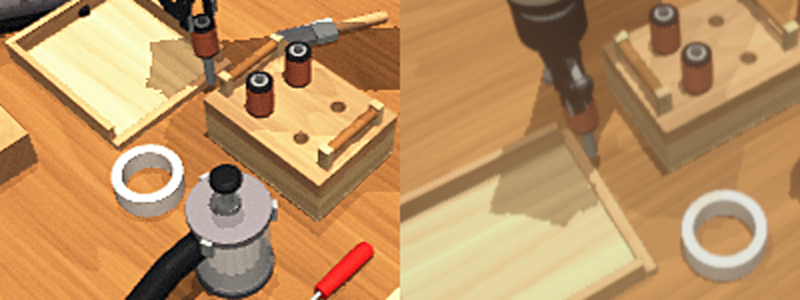

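Call:
carry_out(
  series="0 0 0.005 0 0.2;0.007 0 0.005 0 0.2;0.012 0 0.005 0 0.2;0.017 0 0.006 0 0.2;0.022 0 0.006 0 0.2;0.027 0 0.007 0 0.2;0.032 0 0.008 0 0.2;0.037 0 0.008 0 0.2",
)

```text
time_s: 8.3
eef_pos: [0.4657, -0.3338, 0.1056]
orientation: [2.164, -2.277, -0.001]
force: [-0.2, 2.1, -2.9]
finger_gap: 0.42
grasp_force: 60.5
```

```bash
python3 -c "
from h import *
s=r.get_state();print(s['eef_pos'].round(4),s['force'].round(1))
a=snap('side','d3')['img'][130:280,160:310]; b=snap('scene','s3')['img'][190:340,130:280]
cv2.imwrite('pics/t3.png',cv2.resize(np.hstack([a,b]),None,fx=2.6,fy=2.6,interpolation=cv2.INTER_CUBIC))"
```

```text
[ 0.4657 -0.3338  0.1056] [-0.2  2.1 -2.9]
```

View pics/t3.png

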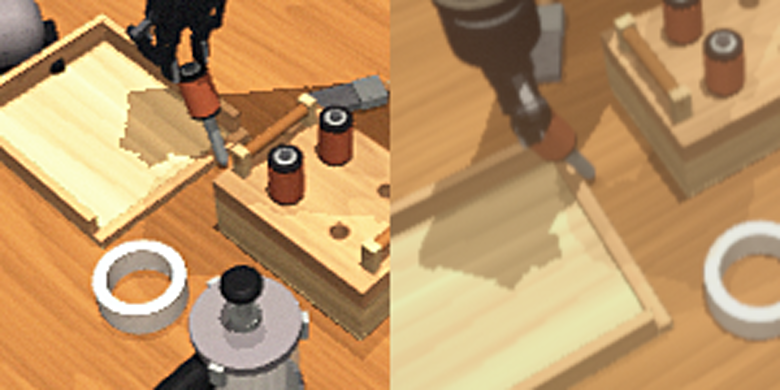

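```bash
python3 -c "
from h import *
a=load('d3');b=load('s3')
f=tri((a,160+224/2.6,130+163/2.6),(b,130+201/2.6,190+178/2.6)); print(f)
# drum underside centre approx
g=tri((a,160+206/2.6,130+112/2.6),(b,130+170/2.6,190+148/2.6)); print(g, np.degrees(np.arctan2(f[1]-g[1],g[2]-f[2])))
s=r.get_state();print(s['eef_pos'])
n=tri((a,160+194/2.6,130+70/2.6),(b,130+170/2.6,190+148/2.6)); 
"
```

```text
[ 0.46525396 -0.28554845 -0.00208705]
[ 0.46554112 -0.30905618  0.07340197] 17.296901758116526
[ 0.46563271 -0.33410604  0.10577945]
```

Call:
carry_out(
  series="0 0 -0.05 0 0.2;0 0 -0.1 0 0.2;0 0 -0.15 0 0.2;-0.03 0.01 -0.18 0 0.2;-0.08 0.02 -0.18 0 0.2;-0.13 0.03 -0.18 0 0.2;-0.18 0.039 -0.18 0 0.2;-0.23 0.039 -0.18 0 0.2",
)

```text
time_s: 9.2
eef_pos: [0.4377, -0.1034, 0.2865]
orientation: [2.163, -2.278, 0.003]
force: [2.2, 1.3, -2.0]
finger_gap: 0.422
grasp_force: 61.0
```

Call:
carry_out(
  series="-0.05 0 0 0 0.2;-0.1 0 0 0 0.2;-0.15 0 0 0 0.2;-0.18 0 0 0 0.2;-0.2 0 0.03 0 0.2;-0.2 0 0.06 0 0.2;-0.2 0 0.08 0 0.2;-0.2 0 0.08 0 0.2",
)

```text
time_s: 10.0
eef_pos: [0.4473, 0.0953, 0.2034]
orientation: [2.163, -2.274, -0.003]
force: [-0.4, -0.1, -2.1]
finger_gap: 0.419
grasp_force: 61.0
```

```bash
python3 -c "
from h import *
print(r.get_state()['eef_pos'].round(4),r.get_state()['force'].round(1),shift([.4495,.1836,.2064]))
d=look('w4')
b=snap('scene','s4'); a=snap('side','d4')
cv2.imwrite('pics/t4.png',cv2.resize(np.hstack([d['img'][120:420,100:400],cv2.resize(b['img'][80:230,270:420],(300,300))]),None,fx=1.3,fy=1.3))
"
```

```text
[0.4473 0.0953 0.2034] [-0.4 -0.1 -2.1] [-0.0883  0.0022 -0.003 ]
```

View pics/t4.png

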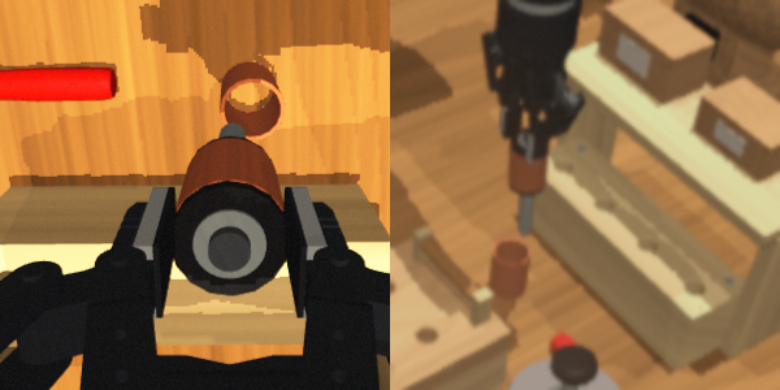

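```bash
python3 -c "
from h import *
a=load('w4');b=load('s4'); e=r.get_state()['eef_pos']
f=tri((a,278.5,216),(b,322.3,167.5)); print(f,f-e)
for t in (12,14,16,18,20):
  t_=np.radians(t); f=e+[0,0,.022]+RX*.0064+.129*(np.sin(t_)*RX-[0,0,np.cos(t_)]); print(t,(f-e).round(4),np.round(proj(a,f),1),np.round(proj(b,f),1))
"
```

```text
[0.44610224 0.11104994 0.10381066] [-0.00306457  0.01615956 -0.1035894 ]
12 [ 0.0015  0.0332 -0.1042] [272.1 240.5] [326.6 166.6]
14 [ 0.0017  0.0376 -0.1032] [272.1 246.1] [327.9 165.8]
16 [ 0.0019  0.0419 -0.102 ] [272.2 251.8] [329.1 165. ]
18 [ 0.0021  0.0462 -0.1007] [272.2 257.4] [330.4 164.1]
20 [ 0.0022  0.0505 -0.0992] [272.2 263.1] [331.6 163.2]
```

Call:
carry_out(
  series="-0.01 0 0 0 0.2;-0.03 0 0 0 0.2;-0.05 0 0 0 0.2;-0.07 0 0 0 0.2;-0.088 0 0 0 0.2;-0.101 0 0 0 0.2;-0.109 0 0 0 0.2;-0.112 0 0 0 0.2",
)

```text
time_s: 10.95
eef_pos: [0.4544, 0.2076, 0.2062]
orientation: [-2.165, 2.276, -0.001]
force: [-0.3, -1.5, -1.9]
finger_gap: 0.42
grasp_force: 60.8
```

```bash
python3 -c "
from h import *
print(r.get_state()['eef_pos'].round(4),r.get_state()['force'].round(1))
d=look('w5')
b=snap('scene','s5'); a=snap('side','d5')
cv2.imwrite('pics/t5.png',np.hstack([cv2.resize(d['img'][120:420,100:400],(380,380)),cv2.resize(b['img'][100:220,300:420],(420,380),interpolation=cv2.INTER_CUBIC)[:,:420]]))
# caddy nuts
g=cv2.cvtColor(b['img'],cv2.COLOR_BGR2HSV)
for u,v in ((241,186),(258,206)):pass
"
```

```text
[0.4544 0.2076 0.2062] [-0.3 -1.5 -1.9]
```

View pics/t5.png

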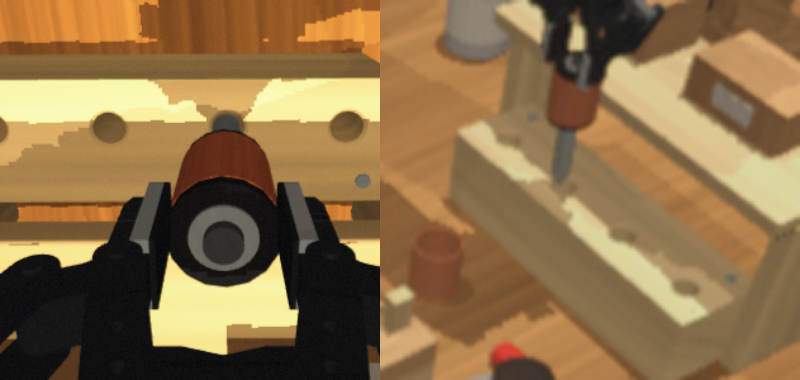

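Call:
carry_out(
  series="0 0 0.005 0 0.2;0 0 0.01 0 0.2;0 0 0.015 0 0.2;0 0 0.019 0 0.2;0 0 0.019 0 0.2",
)

```text
time_s: 11.6
eef_pos: [0.4538, 0.2069, 0.186]
orientation: [2.164, -2.276, -0.001]
force: [0.2, 0.5, -1.9]
finger_gap: 0.417
grasp_force: 61.5
```

```bash
python3 -c "
from h import *
print(r.get_state()['eef_pos'].round(4),r.get_state()['force'].round(1),r.get_state()['wrist_torque'].round(2))
"
```

```text
[0.4538 0.2069 0.186 ] [ 0.2  0.5 -1.9] [-0.06  0.01 -0.03]
```

Call:
carry_out(
  series="0.003 0 0.003 0 0.2;0.006 0 0.006 0 0.2;0.01 0 0.008 0 0.2;0.014 0 0.01 0 0.2;0.016 0 0.012 0 0.2;0.016 0 0.014 0 0.2",
)

```text
time_s: 12.2
eef_pos: [0.4534, 0.1908, 0.1728]
orientation: [-2.164, 2.277, -0.0]
force: [-0.5, 1.2, -2.5]
finger_gap: 0.422
grasp_force: 63.7
```

```bash
cat >> h.py <<'E'
def tilt(bore):
    """axis tilt from the nut circle seen by the wrist: nut top centre vs pads"""
    d=cam("wrist"); hsv=cv2.cvtColor(d["img"],cv2.COLOR_BGR2HSV); m=((hsv[...,1]<60)&(hsv[...,2]>110)).astype(np.uint8)
    m[:,:225]=0;m[:,325:]=0;m[:190]=0;m[350:]=0
    c=max(cv2.findContours(m,0,2)[0],key=cv2.contourArea); c=cv2.convexHull(c)
    return cv2.minEnclosingCircle(c)
E
python3 -c "
from h import *
s=r.get_state();print(s['eef_pos'].round(4),s['force'].round(1),s['wrist_torque'].round(2),tilt(0))
d=load('w5');cv2.imwrite('/tmp/x.png',d['img'])
p=s['eef_pos']-[.4515,.2286,0]; print('rack x TCP',p@RX-.010)
"
```

```text
[0.4534 0.1908 0.1728] [-0.5  1.2 -2.5] [ 0.4   0.18 -0.04] ((276.2073059082031, 307.2804870605469), 27.80208396911621)
rack x TCP -0.04763421298950581
```

Call:
carry_out(
  series="-0.004 0 0.003 0 0.2;-0.008 0 0.006 0 0.2;-0.011 0 0.009 0 0.2;-0.013 0 0.013 0 0.2;-0.015 0 0.017 0 0.2;-0.0165 0 0.02 0 0.2;-0.0165 0 0.02 0 0.2",
)

```text
time_s: 12.95
eef_pos: [0.4539, 0.2076, 0.1522]
orientation: [2.164, -2.276, -0.0]
force: [-0.9, 0.3, -3.2]
finger_gap: 0.42
grasp_force: 61.6
```

```bash
python3 -c "
from h import *
s=r.get_state();print(s['eef_pos'].round(4),s['force'].round(1),s['wrist_torque'].round(2),tilt(0))
p=s['eef_pos']-[.4515,.2286,0]; print('rack x TCP',p@RX-.010)
"
```

```text
[0.4539 0.2076 0.1522] [-0.9  0.3 -3.2] [ 0.1   0.05 -0.07] ((275.870361328125, 307.5), 27.24466323852539)
rack x TCP -0.030866920212219387
```

Call:
carry_out(
  series="-0.002 0 0.003 0 0.2;-0.004 0 0.006 0 0.2;-0.007 0 0.008 0 0.2;-0.01 0 0.009 0 0.2;-0.0125 0 0.01 0 0.2;-0.0125 0 0.01 0 0.2",
)

```text
time_s: 13.6
eef_pos: [0.4548, 0.2203, 0.1427]
orientation: [2.165, -2.276, 0.0]
force: [0.8, -0.3, -2.0]
finger_gap: 0.422
grasp_force: 60.5
```

```bash
python3 -c "
from h import *
s=r.get_state();print(s['eef_pos'].round(4),s['force'].round(1),s['wrist_torque'].round(2),tilt(0))
p=s['eef_pos']-[.4515,.2286,0]; print('rack x TCP',p@RX-.010)
"
```

```text
[0.4548 0.2203 0.1427] [ 0.8 -0.3 -2. ] [-0.12  0.   -0.04] ((275.9210510253906, 307.5789489746094), 27.158004760742188)
rack x TCP -0.018160171342657877
```

Call:
carry_out(
  series="0 0 0 0 0.65;0 0 0 0 0.65;0 0 0 0 0.65;0 0 -0.02 0 0.65;0 0 -0.06 0 0.65;0.04 0 -0.1 0 0.65;0.06 0 -0.12 0 0.65;0.06 0 -0.12 0 0.65",
)

```text
time_s: 14.45
eef_pos: [0.4534, 0.1582, 0.2671]
orientation: [-2.159, 2.276, -0.007]
force: [0.1, 0.7, 0.4]
finger_gap: 0.65
grasp_force: 0.0
```

```bash
cat >> h.py <<'E'
def nuts(d,z,zone=None):
    """bright grey nut tops inside black rings -> world points at height z"""
    hsv=cv2.cvtColor(d["img"],cv2.COLOR_BGR2HSV)
    blk=cv2.dilate((hsv[...,2]<45).astype(np.uint8),np.ones((3,3)))
    out=[]
    for c in cv2.findContours(blk,cv2.RETR_CCOMP,2)[0]:
        a=cv2.contourArea(c); x,y,w,h=cv2.boundingRect(c)
        if 60<a<8000 and .6<w/h<1.7: 
            p=onz(d,x+w/2-.5,y+h/2-.5,z); out.append((x+w//2,y+h//2,w,h,*p[:2].round(4)))
    return out
E
python3 -c "
from h import *
s=r.get_state();print(s['eef_pos'].round(4))
d=snap('wrist','w6')
for o in nuts(d,.153): print(o)
b=snap('scene','s6'); a=snap('side','d6')
cv2.imwrite('pics/t6.png',np.hstack([cv2.resize(d['img'],(440,330)),cv2.resize(b['img'][90:255,210:390],(360,330),interpolation=cv2.INTER_CUBIC)]))
"
```

```text
[0.4534 0.1582 0.2671]
(281, 274, 46, 44, np.float64(0.4529), np.float64(0.2276))
(281, 276, 29, 26, np.float64(0.4526), np.float64(0.2295))
(6, 24, 13, 11, np.float64(0.635), np.float64(0.0238))
(89, 28, 44, 57, np.float64(0.5778), np.float64(0.0295))
```

View pics/t6.png

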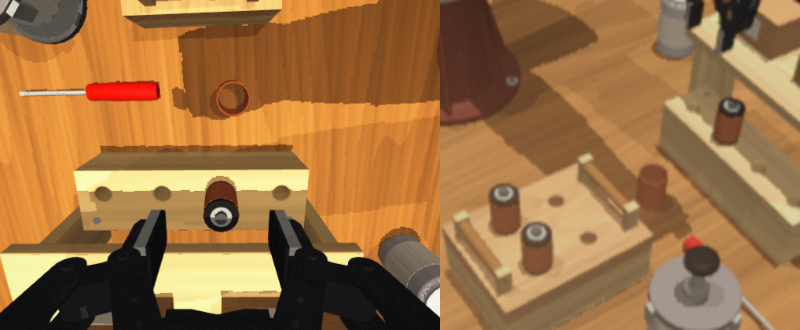

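Call:
carry_out(
  series="0.05 0.02 0 0 0.65;0.1 0.02 0 0 0.65;0.15 0.02 0 0 0.65;0.2 0.02 0 0 0.65;0.25 0.02 0 0 0.65;0.3 0.02 0 0 0.65;0.303 0.02 0.04 0 0.65;0.303 0.02 0.06 0 0.65",
)

```text
time_s: 15.4
eef_pos: [0.4155, -0.1422, 0.199]
orientation: [2.161, -2.279, -0.006]
force: [-0.1, -0.4, -1.1]
finger_gap: 0.648
grasp_force: 0.0
```

```bash
python3 -c "
from h import *
s=r.get_state();print(s['eef_pos'].round(4))
d=snap('wrist','w7')
for o in nuts(d,.155): print(o)
print(shift([.4195,-.1443,.118]))
"
```

```text
[ 0.4155 -0.1422  0.199 ]
(59, 276, 81, 73, np.float64(0.5562), np.float64(-0.1155))
(143, 236, 16, 15, np.float64(0.4978), np.float64(-0.1401))
(142, 236, 63, 61, np.float64(0.4981), np.float64(-0.1401))
(267, 232, 63, 62, np.float64(0.4201), np.float64(-0.1388))
(268, 235, 40, 38, np.float64(0.42), np.float64(-0.1368))
[ 0.0038 -0.0056  0.0784]
```

Call:
carry_out(
  series="0.004 -0.003 0.03 0 0.65;0.004 -0.003 0.06 0 0.65;0.004 -0.003 0.081 0 0.65;0.004 -0.003 0.081 0 0.65;0.004 -0.003 0.081 0 0.2;0.004 -0.003 0.081 0 0.2;0.004 -0.003 0.081 0 0.2;0.004 -0.003 0.081 0 0.2",
)

```text
time_s: 16.25
eef_pos: [0.42, -0.1461, 0.1232]
orientation: [-2.164, 2.277, -0.004]
force: [0.3, 0.5, 5.3]
finger_gap: 0.419
grasp_force: 60.4
```

Call:
carry_out(
  series="0 0 0 0 0.2;0 0 -0.04 0 0.2;0 0 -0.08 0 0.2;0 0 -0.12 0 0.2;0 0 -0.15 0 0.2;0 0 -0.17 0 0.2;0 0 -0.17 0 0.2",
)

```text
time_s: 16.95
eef_pos: [0.4201, -0.1463, 0.2945]
orientation: [-2.164, 2.277, -0.006]
force: [-0.2, 0.3, -2.0]
finger_gap: 0.416
grasp_force: 60.2
```

```bash
python3 -c "
from h import *
print(r.get_state()['eef_pos'].round(4),shift([.47,-.297,.30]))
"
```

```text
[ 0.4201 -0.1463  0.2945] [ 0.148  -0.0575 -0.005 ]
```

Call:
carry_out(
  series="0.02 -0.01 0 0 0.2;0.05 -0.02 0 0 0.2;0.085 -0.035 0 0 0.2;0.115 -0.05 0 0 0.2;0.137 -0.057 0 0 0.2;0.148 -0.057 0.02 0 0.2;0.148 -0.057 0.06 0 0.2;0.148 -0.057 0.1 0 0.2",
)

```text
time_s: 17.75
eef_pos: [0.4683, -0.2965, 0.1891]
orientation: [2.164, -2.278, -0.001]
force: [0.3, -0.8, -2.5]
finger_gap: 0.412
grasp_force: 60.7
```

Call:
carry_out(
  series="0 0 0.04 0 0.2;0 0 0.06 0 0.2;0 0 0.075 0 0.2;0 0 0.082 0 0.2;0 0 0.082 0 0.2",
)

```text
time_s: 18.25
eef_pos: [0.4686, -0.2962, 0.1095]
orientation: [2.164, -2.277, -0.001]
force: [-0.2, -0.8, -1.5]
finger_gap: 0.412
grasp_force: 61.2
```

```bash
python3 -c "
from h import *
s=r.get_state();print(s['eef_pos'].round(4),s['force'].round(1),shift([.468,-.336,.107]))
"
```

```text
[ 0.4686 -0.2962  0.1095] [-0.2 -0.8 -1.5] [ 0.0398 -0.0014  0.0025]
```

Then lift gently, and measure the lean.

Call:
carry_out(
  series="0.005 0 0 0 0.2;0.01 0 0 0 0.2;0.015 0 0.001 0 0.2;0.02 0 0.001 0 0.2;0.025 0 0.002 0 0.2;0.03 0 0.003 0 0.2;0.035 0 0.003 0 0.2;0.038 0 0.003 0 0.2",
)

```text
time_s: 19.05
eef_pos: [0.4666, -0.3346, 0.1066]
orientation: [-2.164, 2.277, 0.001]
force: [0.8, 2.2, -3.3]
finger_gap: 0.413
grasp_force: 62.2
```

Call:
carry_out(
  series="0 0 -0.01 0 0.2;0 0 -0.03 0 0.2;0 0 -0.06 0 0.2;0 0 -0.09 0 0.2;0 0 -0.12 0 0.2;0 0 -0.15 0 0.2;0 0 -0.175 0 0.2;0 0 -0.185 0 0.2",
)

```text
time_s: 19.85
eef_pos: [0.4673, -0.3351, 0.2957]
orientation: [2.164, -2.276, 0.008]
force: [-0.1, -0.0, -2.6]
finger_gap: 0.419
grasp_force: 60.6
```

```bash
cat >> h.py <<'E'
def shank(d,e,lo=.0,hi=.0):
    """lean by the shank's foot in the wrist view: grey shank between fingers, highest row"""
    hsv=cv2.cvtColor(d["img"],cv2.COLOR_BGR2HSV)
    blk=((hsv[...,2]<50)).astype(np.uint8); blk[:,:215]=0; blk[:,340:]=0; blk[:130]=0
    return blk
def nutlean(d,e,off=.007):
    """lean from the nut ring: nut face centre lies Lg above the grip point along the axis"""
    hsv=cv2.cvtColor(d["img"],cv2.COLOR_BGR2HSV); m=((hsv[...,1]<60)&(hsv[...,2]>80)).astype(np.uint8); m[:,:235]=0;m[:,318:]=0;m[:150]=0;m[380:]=0
    c=max(cv2.findContours(cv2.morphologyEx(m,2,np.ones((3,3))),0,2)[0],key=cv2.contourArea); x,y,w,h=cv2.boundingRect(c)
    res=[]
    for t in range(-4,24,2):
        a=np.radians(t); n=e+[0,0,.022]+RX*off+.014*(-np.sin(a)*RX+[0,0,np.cos(a)]); res.append((t,round(proj(d,n)[1],1)))
    return (x,y,w,h),res
E
python3 -c "
from h import *
s=r.get_state();e=s['eef_pos'];print(e.round(4),s['force'].round(1))
d=snap('wrist','w8');print(nutlean(d,e)); print(nutlean(load('w5'),np.array([.4544,.2076,.2062]))[0],nutlean(load('w4'),e)[0])
hs=cv2.cvtColor(d['img'],cv2.COLOR_BGR2HSV)
print([tuple(map(int,hs[v,278])) for v in range(120,300,8)])
"
```

```text
[ 0.4673 -0.3351  0.2957] [-0.1 -0.  -2.6]
((249, 283, 56, 50), [(-4, np.float64(310.5)), (-2, np.float64(309.5)), (0, np.float64(308.5)), (2, np.float64(307.5)), (4, np.float64(306.4)), (6, np.float64(305.3)), (8, np.float64(304.2)), (10, np.float64(303.1)), (12, np.float64(302.0)), (14, np.float64(300.8)), (16, np.float64(299.7)), (18, np.float64(298.5)), (20, np.float64(297.3)), (22, np.float64(296.1))])
(249, 283, 56, 51) (248, 282, 57, 52)
[(18, 141, 188), (18, 141, 185), (18, 141, 188), (18, 141, 190), (18, 139, 191), (27, 95, 246), (28, 93, 245), (28, 90, 246), (23, 120, 247), (18, 151, 238), (14, 189, 206), (14, 114, 103), (34, 28, 63), (9, 195, 98), (8, 191, 95), (8, 189, 97), (7, 192, 93), (9, 201, 95), (12, 61, 21), (20, 85, 18), (10, 35, 22), (25, 31, 99), (30, 26, 29)]
```

Call:
carry_out(
  series="-0.02 0 0 0 0.2;-0.05 -0.005 0 0 0.2;-0.085 -0.01 0 0 0.2;-0.12 -0.015 0 0 0.2;-0.155 -0.02 0 0 0.2;-0.19 -0.025 0 0 0.2;-0.225 -0.03 0 0 0.2;-0.26 -0.035 0 0 0.2",
)

```text
time_s: 20.7
eef_pos: [0.5147, -0.075, 0.2908]
orientation: [2.164, -2.276, -0.001]
force: [0.2, -0.3, -2.1]
finger_gap: 0.412
grasp_force: 60.7
```

Call:
carry_out(
  series="-0.035 -0.004 0 0 0.2;-0.07 -0.004 0 0 0.2;-0.105 -0.004 0 0 0.2;-0.135 -0.004 0 0 0.2;-0.155 -0.004 0.01 0 0.2;-0.165 -0.004 0.03 0 0.2;-0.172 -0.004 0.06 0 0.2;-0.172 -0.004 0.085 0 0.2",
)

```text
time_s: 21.5
eef_pos: [0.5269, 0.0961, 0.2043]
orientation: [2.165, -2.275, -0.002]
force: [0.1, -0.1, -2.2]
finger_gap: 0.412
grasp_force: 60.9
```

```bash
python3 -c "
from h import *
s=r.get_state();e=s['eef_pos'];print(e.round(4),s['force'].round(1),shift([.5307,.2048,.206]))
d=snap('wrist','w9');print(nutlean(d,e)[0])
hs=cv2.cvtColor(d['img'],cv2.COLOR_BGR2HSV)
print([(v,)+tuple(map(int,hs[v,278])) for v in range(180,240,4)])
"
```

```text
[0.5269 0.0961 0.2043] [ 0.1 -0.1 -2.2] [-0.1087  0.0016 -0.0017]
(249, 282, 56, 51)
[(180, 14, 189, 186), (184, 20, 170, 252), (188, 19, 169, 252), (192, 20, 170, 252), (196, 20, 170, 252), (200, 20, 169, 252), (204, 20, 167, 253), (208, 16, 176, 238), (212, 19, 32, 89), (216, 27, 30, 86), (220, 20, 29, 79), (224, 8, 190, 121), (228, 8, 193, 120), (232, 9, 199, 119), (236, 9, 193, 119)]
```

```bash
python3 -c "
from h import *
for n in ('w4','w5','w8','w9'):
  d=load(n);hs=cv2.cvtColor(d['img'],cv2.COLOR_BGR2HSV).astype(int)
  m=(hs[190:240,262:294,1]<60)&(hs[190:240,262:294,2]<130); ys,xs=np.nonzero(m); print(n,[(190+y,int(m[y].sum()),round(262+np.nonzero(m[y])[0].mean(),1)) for y in range(50) if m[y].sum()>2][:16])
"
```

```text
w4 [(215, 3, np.float64(279.0)), (216, 9, np.float64(278.0)), (217, 12, np.float64(278.5)), (218, 14, np.float64(278.5)), (219, 16, np.float64(278.5)), (220, 18, np.float64(278.5)), (221, 18, np.float64(278.5)), (222, 18, np.float64(278.5)), (223, 20, np.float64(278.5)), (224, 19, np.float64(278.0)), (225, 12, np.float64(278.6))]
w5 [(211, 8, np.float64(278.5)), (212, 12, np.float64(278.5)), (213, 14, np.float64(278.5)), (214, 16, np.float64(278.5)), (215, 18, np.float64(278.5)), (216, 18, np.float64(278.5)), (217, 19, np.float64(278.0)), (218, 20, np.float64(278.5)), (219, 20, np.float64(278.5)), (220, 20, np.float64(278.5)), (221, 20, np.float64(278.5)), (222, 21, np.float64(278.0)), (223, 6, np.float64(277.5))]
w8 [(208, 5, np.float64(274.0)), (209, 10, np.float64(274.5)), (210, 13, np.float64(274.0)), (211, 14, np.float64(274.5)), (212, 15, np.float64(274.0)), (213, 17, np.float64(274.0)), (214, 17, np.float64(274.0)), (215, 18, np.float64(274.5)), (216, 18, np.float64(274.5)), (217, 19, np.float64(274.0)), (218, 19, np.float64(274.0)), (219, 20, np.float64(274.5)), (220, 20, np.float64(274.5)), (221, 20, np.float64(274.5)), (222, 4, np.float64(270.5))]
w9 [(210, 8, np.float64(274.5)), (211, 12, np.float64(274.5)), (212, 14, np.float64(274.5)), (213, 15, np.float64(274.0)), (214, 16, np.float64(274.5)), (215, 17, np.float64(274.0)), (216, 18, np.float64(274.5)), (217, 18, np.float64(274.5)), (218, 18, np.float64(274.5)), (219, 19, np.float64(275.0)), (220, 20, np.float64(274.5)), (221, 20, np.float64(274.5)), (222, 13, np.float64(273.7))]
```

Call:
carry_out(
  series="-0.004 0 0 0 0.2;-0.012 0.001 0 0 0.2;-0.024 0.002 0 0 0.2;-0.04 0.003 0 0 0.2;-0.06 0.003 0 0 0.2;-0.085 0.003 0 0 0.2;-0.1075 0.003 0 0 0.2;-0.1075 0.003 0 0 0.2",
)

```text
time_s: 22.35
eef_pos: [0.5303, 0.2054, 0.2081]
orientation: [-2.166, 2.273, -0.001]
force: [0.1, -0.7, -2.6]
finger_gap: 0.413
grasp_force: 60.4
```

```bash
cat >> h.py <<'E'
def foot(d):
    hs=cv2.cvtColor(d['img'],cv2.COLOR_BGR2HSV).astype(int)
    m=(hs[190:260,262:294,1]<60)&(hs[190:260,262:294,2]<130)
    return [(190+y,int(m[y].sum()),round(262+np.nonzero(m[y])[0].mean(),1)) for y in range(70) if m[y].sum()>2][:4]
E
python3 -c "
from h import *
s=r.get_state();e=s['eef_pos'];print(e.round(4),s['force'].round(1))
d=snap('wrist','w10');print(foot(d)); print('rack x TCP',(e-[.5292,.2253,0])@RX-.01)
e4=np.array([.4544,.2076,.2062]); print((e4-[.4515,.2286,0])@RX-.01)
"
```

```text
[0.5303 0.2054 0.2081] [ 0.1 -0.7 -2.6]
[(205, 9, np.float64(275.0)), (206, 12, np.float64(274.5)), (207, 15, np.float64(275.0)), (208, 16, np.float64(274.5))]
rack x TCP -0.029798304138188465
-0.030850239999999987
```

Call:
carry_out(
  series="0 0.0015 0.004 0 0.2;0 0.0015 0.008 0 0.2;0 0.0015 0.011 0 0.2;0 0.0015 0.014 0 0.2;0 0.0015 0.017 0 0.2;0 0.0015 0.017 0 0.2",
)

```text
time_s: 23.0
eef_pos: [0.5313, 0.2026, 0.1967]
orientation: [-2.158, 2.272, -0.009]
force: [-5.7, -1.4, 37.3]
finger_gap: 0.414
grasp_force: 66.7
```

```bash
python3 -c "
from h import *
s=r.get_state();e=s['eef_pos'];print(e.round(4),s['force'].round(1),s['wrist_torque'].round(2))
d=snap('wrist','w11');print(foot(d))
"
```

```text
[0.5313 0.2026 0.1967] [-5.7 -1.4 37.3] [0.   1.78 0.05]
[(208, 9, np.float64(279.0)), (209, 12, np.float64(278.5)), (210, 15, np.float64(279.0)), (211, 15, np.float64(279.0))]
```

Call:
carry_out(
  series="0 0 -0.01 0 0.2;0.005 0 -0.015 0 0.2;0.02 0 -0.015 0 0.2;0.04 0 -0.012 0 0.2;0.05 0 -0.012 0 0.2;0.05 0 -0.012 0 0.2",
)

```text
time_s: 23.65
eef_pos: [0.5257, 0.1511, 0.2011]
orientation: [2.161, -2.279, -0.001]
force: [-0.2, -0.9, -1.3]
finger_gap: 0.415
grasp_force: 60.6
```

```bash
cat >> h.py <<'E'
BORES=np.array([[.3746,.2317],[.4525,.2285],[.5301,.225],[.6077,.2215]])
def edge(d,zf,k):
    row,_,col=foot(d)[0]; p=onz(d,col,row-.5,zf); q=p[:2]-BORES[k]; return "foot front edge rack x mm %.1f (need >-22.5), y off %.1f; from TCP %.1f"%(1e3*q@RX[:2]-10,1e3*q@RY[:2],1e3*(p-d['T'][:3,3])@RX-0)
E
python3 -c "
from h import *
for n,z,k in (('w4',.2034,1),('w5',.2062,1),('w8',.2957,1),('w9',.2043,2),('w10',.2081,2)): 
  print(n,edge(load(n),z-.1045-.0035*(n>'w5' or n[1]=='1'),k))
s=r.get_state();e=s['eef_pos'];print(e.round(4),s['force'].round(1)); d=snap('wrist','w12'); print(foot(d),edge(d,e[2]-.108,2),shift([.53,.201,.208]))
"
```

```text
w4 foot front edge rack x mm -130.7 (need >-22.5), y off 3.0; from TCP 91.3
w5 foot front edge rack x mm -21.5 (need >-22.5), y off 0.1; from TCP 88.1
w8 foot front edge rack x mm -564.9 (need >-22.5), y off -40.7; from TCP 85.6
w9 foot front edge rack x mm -129.3 (need >-22.5), y off -2.5; from TCP 88.4
w10 foot front edge rack x mm -24.0 (need >-22.5), y off -1.0; from TCP 84.4
[0.5257 0.1511 0.2011] [-0.2 -0.9 -1.3]
[(207, 9, np.float64(275.0)), (208, 12, np.float64(274.5)), (209, 15, np.float64(275.0)), (210, 15, np.float64(275.0))] foot front edge rack x mm -76.9 (need >-22.5), y off 1.4; from TCP 85.8 [-0.0492 -0.0016 -0.0066]
```

Call:
carry_out(
  series="0.02 0 -0.006 0 0.2;0.05 0 -0.006 0 0.2;0.08 0 -0.006 0 0.2;0.1 0 -0.006 0 0.2;0.1 0 -0.006 0 0.2;0.1 0 -0.006 0 0.2",
)

```text
time_s: 24.3
eef_pos: [0.521, 0.0533, 0.2078]
orientation: [-2.164, 2.277, 0.001]
force: [-0.1, -0.6, -2.7]
finger_gap: 0.417
grasp_force: 61.2
```

Call:
carry_out(
  series="-0.02 -0.001 0 0 0.2;-0.06 -0.001 0 0 0.2;-0.1 -0.001 0 0 0.2;-0.14 -0.001 0 0 0.2;-0.14 -0.001 0 0 0.2;-0.14 -0.001 0 0 0.2",
)

```text
time_s: 24.9
eef_pos: [0.5285, 0.1945, 0.2076]
orientation: [2.168, -2.273, -0.0]
force: [0.3, -0.4, -2.9]
finger_gap: 0.414
grasp_force: 60.8
```

```bash
cat > st.py <<'E'
import sys
from h import *
k=int(sys.argv[1]); s=r.get_state();e=s['eef_pos'];d=snap('wrist','last')
print(e.round(4),s['force'].round(1),s['wrist_torque'].round(2),"TCP rack x %.1f"%(1e3*((e[:2]-BORES[k])@RX[:2])-10))
try: print(foot(d)[0],edge(d,e[2]-.108,k))
except Exception as ex: print(ex)
E
python3 st.py 2
```

```text
[0.5285 0.1945 0.2076] [ 0.3 -0.4 -2.9] [-0.14  0.04  0.01] TCP rack x -40.5
(206, 7, np.float64(275.0)) foot front edge rack x mm -34.2 (need >-22.5), y off 0.5; from TCP 85.0
```

Call:
carry_out(
  series="0.02 0 -0.03 0 0.2;0.06 0.005 -0.07 0 0.2;0.1 0.01 -0.093 0 0.2;0.14 0.015 -0.093 0 0.2;0.18 0.02 -0.093 0 0.2;0.22 0.025 -0.093 0 0.2;0.26 0.03 -0.093 0 0.2;0.3 0.039 -0.093 0 0.2",
)

```text
time_s: 25.75
eef_pos: [0.4742, -0.1072, 0.301]
orientation: [-2.163, 2.278, -0.001]
force: [0.8, -0.8, -1.7]
finger_gap: 0.414
grasp_force: 61.1
```

Call:
carry_out(
  series="0.04 0 0 0 0.2;0.08 0 0 0 0.2;0.12 0 0 0 0.2;0.16 0 0 0 0.2;0.187 0 0 0 0.2;0.193 0 0.04 0 0.2;0.193 0 0.09 0 0.2;0.193 0 0.14 0 0.2",
)

```text
time_s: 26.55
eef_pos: [0.4645, -0.299, 0.1596]
orientation: [2.162, -2.279, 0.002]
force: [0.8, -1.0, -1.8]
finger_gap: 0.409
grasp_force: 61.3
```

Call:
carry_out(
  series="0 0 0.025 0 0.2;0 0 0.045 0 0.2;0 0 0.05 0 0.2;0 0 0.05 0 0.2",
)

```text
time_s: 26.95
eef_pos: [0.4645, -0.2978, 0.1107]
orientation: [2.163, -2.278, -0.001]
force: [0.1, -0.3, -1.7]
finger_gap: 0.416
grasp_force: 61.1
```

```bash
python3 st.py 2; python3 -c "
from h import *
print(shift([.468,-.296,.1085]))"
```

```text
[ 0.4645 -0.2978  0.1107] [ 0.1 -0.3 -1.7] [ 0.03  0.   -0.07] TCP rack x -535.2
(209, 7, np.float64(275.0)) foot front edge rack x mm -526.4 (need >-22.5), y off 42.6; from TCP 87.7
[-0.0024 -0.0028  0.0033]
```

Call:
carry_out(
  series="0.004 0 0.002 0 0.2;0.009 0 0.002 0 0.2;0.014 0 0.003 0 0.2;0.019 0 0.003 0 0.2;0.024 0 0.004 0 0.2;0.03 0 0.005 0 0.2;0.036 0 0.005 0 0.2;0.038 0 0.005 0 0.2",
)

```text
time_s: 27.8
eef_pos: [0.463, -0.336, 0.1055]
orientation: [-2.164, 2.277, 0.001]
force: [0.7, 3.2, -2.0]
finger_gap: 0.415
grasp_force: 65.9
```

```bash
python3 st.py 2; python3 -c "
from h import *
d=load('last');print(foot(d)); print(nutlean(d,r.get_state()['eef_pos'])[0])"
```

```text
[ 0.463  -0.336   0.1055] [ 0.7  3.2 -2. ] [ 0.7  -0.03 -0.01] TCP rack x -573.4
(259, 3, np.float64(278.0)) foot front edge rack x mm -521.0 (need >-22.5), y off 44.5; from TCP 131.3
[(259, 3, np.float64(278.0))]
(249, 279, 56, 57)
```

Call:
carry_out(
  series="0 0 -0.003 0 0.2;0 0 -0.007 0 0.2;0 0 -0.012 0 0.2;0 0 -0.018 0 0.2;0 0 -0.024 0 0.2;0 0 -0.03 0 0.2;0 0 -0.03 0 0.2",
)

```text
time_s: 28.55
eef_pos: [0.4637, -0.3362, 0.1373]
orientation: [2.164, -2.277, 0.003]
force: [0.5, -0.1, -1.3]
finger_gap: 0.413
grasp_force: 61.2
```

```bash
python3 st.py 2; python3 -c "
from h import *
d=load('last');print(foot(d)); print(nutlean(d,r.get_state()['eef_pos'])[0])"
```

```text
[ 0.4637 -0.3362  0.1373] [ 0.5 -0.1 -1.3] [-0.04 -0.01 -0.03] TCP rack x -573.6
(208, 7, np.float64(275.0)) foot front edge rack x mm -565.8 (need >-22.5), y off 41.5; from TCP 86.3
[(208, 7, np.float64(275.0)), (209, 10, np.float64(274.5)), (210, 13, np.float64(274.0)), (211, 14, np.float64(274.5))]
(250, 283, 55, 50)
```

Call:
carry_out(
  series="-0.02 0 0 0 0.2;-0.038 0 0 0 0.2;-0.038 0 0.015 0 0.2;-0.038 0 0.028 0 0.2;-0.038 0 0.028 0 0.2",
)

```text
time_s: 29.1
eef_pos: [0.4646, -0.2972, 0.1057]
orientation: [2.164, -2.277, -0.003]
force: [0.4, -0.1, -2.0]
finger_gap: 0.399
grasp_force: 75.7
```

Call:
carry_out(
  series="0.006 0 0 0 0.2;0.012 0 0.001 0 0.2;0.018 0 0.002 0 0.2;0.024 0 0.003 0 0.2;0.03 0 0.004 0 0.2;0.035 0 0.005 0 0.2;0.038 0 0.006 0 0.2;0.038 0 0.006 0 0.2",
)

```text
time_s: 29.9
eef_pos: [0.4631, -0.3357, 0.1016]
orientation: [-2.164, 2.277, 0.001]
force: [-0.5, 2.5, -1.8]
finger_gap: 0.395
grasp_force: 105.7
```

Call:
carry_out(
  series="0 0 0 0 0.45;0 0 0 0 0.2;0 0 0 0 0.2;0 0 0 0 0.2",
)

```text
time_s: 30.3
eef_pos: [0.4633, -0.3357, 0.1021]
orientation: [2.164, -2.277, 0.001]
force: [-0.0, 0.7, -1.7]
finger_gap: 0.398
grasp_force: 59.1
```

```bash
python3 st.py 2; python3 -c "
from h import *
d=load('last');print(foot(d)); print(nutlean(d,r.get_state()['eef_pos'])[0])"
```

```text
[ 0.4633 -0.3357  0.1021] [-0.   0.7 -1.7] [ 0.02  0.03 -0.03] TCP rack x -573.1
list index out of range
[]
(248, 297, 58, 57)
```

Call:
carry_out(
  series="0 0 -0.003 0 0.2;0 0 -0.007 0 0.2;0 0 -0.012 0 0.2;0 0 -0.018 0 0.2;0 0 -0.024 0 0.2;0 0 -0.03 0 0.2;0 0 -0.03 0 0.2",
)

```text
time_s: 31.05
eef_pos: [0.4637, -0.3361, 0.1332]
orientation: [2.164, -2.277, 0.003]
force: [0.1, -0.3, -1.5]
finger_gap: 0.405
grasp_force: 59.2
```

```bash
python3 st.py 2; python3 -c "
from h import *
d=load('last');print(foot(d)); print(nutlean(d,r.get_state()['eef_pos'])[0])"
```

```text
[ 0.4637 -0.3361  0.1332] [ 0.1 -0.3 -1.5] [-0.08  0.01  0.01] TCP rack x -573.5
list index out of range
[]
(249, 298, 57, 56)
```

```bash
cat >> h.py <<'E'
def drumaxis(near,rad=45):
    """drum held in the gripper: brown mask in scene and side views; axis planes of both intersected"""
    N=[];obs=[]
    for n in ("scene","side"):
        d=snap(n,"ax_"+n); hs=cv2.cvtColor(d["img"],cv2.COLOR_BGR2HSV).astype(int)
        m=((hs[...,0]<11)&(hs[...,1]>120)&(hs[...,2]>50)&(hs[...,2]<190)).astype(np.uint8)
        u,v=proj(d,near); k=np.zeros_like(m); cv2.circle(k,(int(u),int(v)),rad,1,-1); m&=k
        nn,l,st,c=cv2.connectedComponentsWithStats(m); i=max(range(1,nn),key=lambda i:st[i,4])
        ys,xs=np.nonzero(l==i); mu=np.array([xs.mean(),ys.mean()]); w,V=np.linalg.eigh(np.cov(xs,ys)); 
        (rx,ry),(rw,rh),ra=cv2.minAreaRect(np.stack([xs,ys],1).astype(np.float32)); dr=V[:,1]
        a=ray(d,*(mu-8*dr))[1]; b=ray(d,*(mu+8*dr))[1]; N.append(np.cross(a,b)); obs.append((d,*mu)); print(n,"area",st[i,4],"mu",mu.round(1),"dir",dr.round(2),"ratio",round(np.sqrt(w[1]/w[0]),2))
    ax=np.cross(*N); ax/=np.linalg.norm(ax); ax*=np.sign(ax[2]); c=tri(*obs)
    print("centre",c.round(4),"axis",ax.round(3),"lean to -RX deg %.1f, to RY %.1f"%(np.degrees(np.arctan2(-ax@RX,ax[2])),np.degrees(np.arctan2(ax@RY,ax[2]))))
    return c,ax
E
python3 -c "
from h import *
e=r.get_state()['eef_pos']; drumaxis(e+[0,.02,0])"
```

```text
scene area 3 mu [193.7 230. ] dir [0. 1.] ratio 1.73
side area 183 mu [236.3 160.1] dir [0.32 0.95] ratio 1.17
centre [ 0.4729 -0.3035  0.1438] axis [0.207 0.061 0.976] lean to -RX deg -4.1, to RY -11.8
```

```bash
python3 -c "
from h import *
d=load('last')['img']; a=load('ax_side')['img'][110:220,180:290]; b=load('ax_scene')['img'][180:290,140:250]
f=lambda i:cv2.resize(i,(266,266),interpolation=cv2.INTER_CUBIC)
cv2.imwrite('pics/t7.png',np.hstack([f(d[140:400,150:410]),f(a),f(b)]))"
```

```text
(no output)
```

View pics/t7.png

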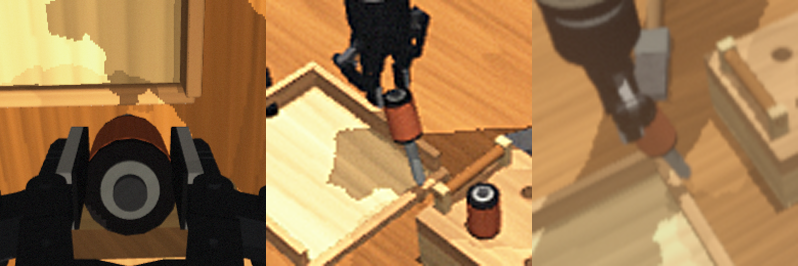

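```bash
python3 -c "
from h import *
a=load('ax_side');b=load('ax_scene');e=r.get_state()['eef_pos']
f=tri((a,243.7,186.1),(b,203.7,253.6));g=tri((a,239.1,167.9),(b,195,244.1)); print(f,g,(f-e).round(4)); v=g-f
print(np.linalg.norm(v),np.degrees(np.arctan2(-v@RX,v[2])))
w=load('last'); o,k=ray(w,278,326); print('nut: y at z e+.02..',[(round(z,3),(o+k*(e[2]+z-o[2])/k[2]-e).round(4)[:2]) for z in (.02,.03,.04)])
"
```

```text
[ 0.46633744 -0.29207347  0.02717253] [ 0.46614477 -0.3093765   0.09234853] [ 0.0032  0.0435 -0.1045]
0.06743398656884102 14.860820970437626
nut: y at z e+.02.. [(0.02, array([-0.    ,  0.0273])), (0.03, array([-0.0003,  0.0202])), (0.04, array([-0.0007,  0.0132]))]
```

Call:
carry_out(
  series="0 0 -0.03 0 0.2;0 0 -0.07 0 0.2;0 0 -0.11 0 0.2;0 0 -0.145 0 0.2;-0.015 0 -0.16 0 0.2;-0.04 -0.005 -0.16 0 0.2;-0.07 -0.01 -0.16 0 0.2;-0.1 -0.015 -0.16 0 0.2",
)

```text
time_s: 32.0
eef_pos: [0.4831, -0.2347, 0.2907]
orientation: [2.164, -2.277, -0.003]
force: [-0.1, 0.1, -2.8]
finger_gap: 0.402
grasp_force: 60.0
```

Call:
carry_out(
  series="-0.035 -0.005 0 0 0.2;-0.07 -0.01 0 0 0.2;-0.105 -0.015 0 0 0.2;-0.14 -0.02 0 0 0.2;-0.175 -0.025 0 0 0.2;-0.21 -0.031 0 0 0.2;-0.245 -0.031 0 0 0.2;-0.275 -0.031 0 0 0.2",
)

```text
time_s: 32.8
eef_pos: [0.5274, 0.0391, 0.2906]
orientation: [2.165, -2.275, -0.002]
force: [0.2, -0.3, -1.3]
finger_gap: 0.4
grasp_force: 59.8
```

Call:
carry_out(
  series="-0.025 0 0 0 0.2;-0.045 0 0 0 0.2;-0.055 0 0.01 0 0.2;-0.055 0 0.03 0 0.2;-0.055 0 0.055 0 0.2;-0.055 0 0.075 0 0.2;-0.055 0 0.085 0 0.2;-0.055 0 0.085 0 0.2",
)

```text
time_s: 33.6
eef_pos: [0.5296, 0.0915, 0.2046]
orientation: [2.163, -2.275, -0.004]
force: [0.1, 0.2, -1.2]
finger_gap: 0.403
grasp_force: 59.9
```

```bash
python3 -c "
from h import *
s=r.get_state();d=snap('wrist','w13'); print(s['eef_pos'].round(4),s['finger_gap'],nutlean(d,s['eef_pos'])[0],shift([.529,.178,.207]))"
```

```text
[0.5296 0.0915 0.2046] 0.40346954497839327 (248, 297, 58, 58) [-0.0864  0.0057 -0.0008]
```

Call:
carry_out(
  series="-0.02 0.001 0 0 0.2;-0.045 0.002 0 0 0.2;-0.065 0.004 0 0 0.2;-0.08 0.005 0 0 0.2;-0.0865 0.005 0 0 0.2;-0.0865 0.005 0 0 0.2",
)

```text
time_s: 34.25
eef_pos: [0.5305, 0.1786, 0.2073]
orientation: [-2.165, 2.276, -0.001]
force: [0.7, -0.9, -2.2]
finger_gap: 0.4
grasp_force: 59.6
```

```bash
python3 -c "
from h import *
s=r.get_state();d=snap('wrist','w14'); print(s['eef_pos'].round(4),s['force'].round(1)); b=snap('scene','s14'); a=snap('side','d14')
cv2.imwrite('pics/t8.png',np.hstack([cv2.resize(d['img'][100:380,140:420],(390,390)),cv2.resize(b['img'][110:210,310:410],(390,390),interpolation=cv2.INTER_CUBIC)]))
hs=cv2.cvtColor(d['img'],cv2.COLOR_BGR2HSV).astype(int)
for v in range(150,260,8): print(v,[tuple(hs[v,u]) for u in (262,270,278,286,294)])
"
```

```text
[0.5305 0.1786 0.2073] [ 0.7 -0.9 -2.2]
150 [(np.int64(14), np.int64(190), np.int64(152)), (np.int64(13), np.int64(192), np.int64(153)), (np.int64(14), np.int64(195), np.int64(173)), (np.int64(14), np.int64(188), np.int64(148)), (np.int64(14), np.int64(191), np.int64(152))]
158 [(np.int64(14), np.int64(192), np.int64(155)), (np.int64(14), np.int64(191), np.int64(148)), (np.int64(14), np.int64(191), np.int64(171)), (np.int64(13), np.int64(185), np.int64(150)), (np.int64(14), np.int64(181), np.int64(152))]
166 [(np.int64(14), np.int64(188), np.int64(157)), (np.int64(13), np.int64(188), np.int64(148)), (np.int64(14), np.int64(192), np.int64(169)), (np.int64(13), np.int64(196), np.int64(143)), (np.int64(14), np.int64(192), np.int64(173))]
174 [(np.int64(13), np.int64(191), np.int64(156)), (np.int64(14), np.int64(191), np.int64(147)), (np.int64(13), np.int64(188), np.int64(167)), (np.int64(14), np.int64(190), np.int64(142)), (np.int64(14), np.int64(188), np.int64(152))]
182 [(np.int64(14), np.int64(196), np.int64(156)), (np.int64(14), np.int64(195), np.int64(157)), (np.int64(13), np.int64
[... 1521 characters left out ...]
)]
238 [(np.int64(27), np.int64(84), np.int64(252)), (np.int64(17), np.int64(145), np.int64(160)), (np.int64(17), np.int64(142), np.int64(122)), (np.int64(18), np.int64(135), np.int64(210)), (np.int64(28), np.int64(85), np.int64(252))]
246 [(np.int64(18), np.int64(144), np.int64(184)), (np.int64(18), np.int64(144), np.int64(115)), (np.int64(17), np.int64(142), np.int64(124)), (np.int64(16), np.int64(138), np.int64(118)), (np.int64(17), np.int64(141), np.int64(177))]
254 [(np.int64(17), np.int64(137), np.int64(167)), (np.int64(9), np.int64(199), np.int64(82)), (np.int64(8), np.int64(188), np.int64(87)), (np.int64(14), np.int64(146), np.int64(96)), (np.int64(18), np.int64(140), np.int64(191))]
```

Call:
carry_out(
  series="0 0.001 0.005 0 0.2;0 0.001 0.01 0 0.2;0 0.001 0.014 0 0.2;0 0.001 0.018 0 0.2;0 0.001 0.022 0 0.2;0 0.001 0.022 0 0.2",
)

```text
time_s: 35.0
eef_pos: [0.5289, 0.1781, 0.184]
orientation: [2.164, -2.276, -0.001]
force: [-0.1, -0.3, -1.8]
finger_gap: 0.399
grasp_force: 59.7
```

```bash
python3 -c "
from h import *
s=r.get_state();d=snap('wrist','w15'); print(s['eef_pos'].round(4),s['force'].round(1),s['wrist_torque'].round(2),nutlean(d,s['eef_pos'])[0])"
```

```text
[0.5289 0.1781 0.184 ] [-0.1 -0.3 -1.8] [-0.03  0.01 -0.02] (248, 297, 58, 58)
```

Call:
carry_out(
  series="-0.003 0 0.005 0 0.2;-0.006 0 0.011 0 0.2;-0.0095 0 0.015 0 0.2;-0.013 0 0.0195 0 0.2;-0.015 0 0.024 0 0.2;-0.017 0 0.028 0 0.2;-0.0185 0 0.032 0 0.2;-0.0185 0 0.032 0 0.2",
)

```text
time_s: 35.85
eef_pos: [0.5299, 0.1968, 0.1521]
orientation: [2.164, -2.276, -0.001]
force: [-0.4, -1.2, -2.6]
finger_gap: 0.402
grasp_force: 60.7
```

```bash
python3 -c "
from h import *
s=r.get_state();d=snap('wrist','w16'); print(s['eef_pos'].round(4),s['force'].round(1),s['wrist_torque'].round(2),nutlean(d,s['eef_pos'])[0])"
```

```text
[0.5299 0.1968 0.1521] [-0.4 -1.2 -2.6] [-0.26  0.11  0.03] (249, 299, 57, 55)
```

Call:
carry_out(
  series="-0.002 0 0.003 0 0.2;-0.004 0 0.006 0 0.2;-0.007 0 0.008 0 0.2;-0.01 0 0.009 0 0.2;-0.0125 0 0.01 0 0.2;-0.0125 0 0.01 0 0.2",
)

```text
time_s: 36.5
eef_pos: [0.5308, 0.2094, 0.1427]
orientation: [2.165, -2.276, -0.0]
force: [-1.9, -0.5, -3.0]
finger_gap: 0.399
grasp_force: 60.5
```

```bash
python3 -c "
from h import *
s=r.get_state();d=snap('wrist','w17'); print(s['eef_pos'].round(4),s['force'].round(1),s['wrist_torque'].round(2),nutlean(d,s['eef_pos'])[0])"
```

```text
[0.5308 0.2094 0.1427] [-1.9 -0.5 -3. ] [-0.5   0.32  0.02] (249, 301, 57, 51)
```

Call:
carry_out(
  series="0 0 0 0 0.65;0 0 0 0 0.65;0 0 0 0 0.65;0 0 -0.02 0 0.65;0 0 -0.06 0 0.65;0.04 0 -0.1 0 0.65;0.06 0 -0.12 0 0.65;0.06 0 -0.12 0 0.65",
)

```text
time_s: 37.35
eef_pos: [0.5297, 0.1471, 0.2674]
orientation: [-2.158, 2.276, -0.008]
force: [-0.4, 0.0, -0.1]
finger_gap: 0.651
grasp_force: 0.0
```

```bash
python3 -c "
from h import *
s=r.get_state();print(s['eef_pos'].round(4))
d=snap('wrist','w18')
for o in nuts(d,.150): print(o)
"
```

```text
[0.5297 0.1471 0.2674]
(282, 282, 46, 43, np.float64(0.5289), np.float64(0.2266))
(282, 284, 28, 27, np.float64(0.529), np.float64(0.2286))
(165, 31, 38, 62, np.float64(0.6019), np.float64(0.0223))
```

Call:
carry_out(
  series="0.05 0.01 0 0 0.65;0.1 0.019 0 0 0.65;0.15 0.019 0 0 0.65;0.2 0.019 0 0 0.65;0.25 0.019 0 0 0.65;0.295 0.019 0 0 0.65;0.295 0.019 0.04 0 0.65;0.295 0.019 0.065 0 0.65",
)

```text
time_s: 38.2
eef_pos: [0.4934, -0.1451, 0.1947]
orientation: [2.162, -2.279, -0.003]
force: [0.3, 0.1, -0.1]
finger_gap: 0.653
grasp_force: 0.0
```

```bash
python3 -c "
from h import *
s=r.get_state();print(s['eef_pos'].round(4))
d=snap('wrist','w19')
for o in nuts(d,.155): print(o)
print(shift([.498,-.147,.118]))
"
```

```text
[ 0.4934 -0.1451  0.1947]
(264, 237, 65, 62, np.float64(0.4999), np.float64(-0.1402))
(264, 240, 40, 38, np.float64(0.5004), np.float64(-0.1383))
[ 0.0035 -0.0067  0.0726]
```

Call:
carry_out(
  series="0.003 -0.006 0.03 0 0.65;0.003 -0.006 0.06 0 0.65;0.003 -0.006 0.076 0 0.65;0.003 -0.006 0.076 0 0.65;0.003 -0.006 0.076 0 0.2;0.003 -0.006 0.076 0 0.2;0.003 -0.006 0.076 0 0.2;0.003 -0.006 0.076 0 0.2",
)

```text
time_s: 39.05
eef_pos: [0.5007, -0.1483, 0.1237]
orientation: [-2.164, 2.276, -0.004]
force: [0.5, 0.4, 6.2]
finger_gap: 0.408
grasp_force: 60.1
```

Call:
carry_out(
  series="0 0 0 0 0.2;0 0 -0.04 0 0.2;0 0 -0.08 0 0.2;0 0 -0.12 0 0.2;0 0 -0.15 0 0.2;0 0 -0.17 0 0.2;0 0 -0.17 0 0.2",
)

```text
time_s: 39.75
eef_pos: [0.5008, -0.1484, 0.2952]
orientation: [-2.164, 2.276, -0.008]
force: [-0.1, -0.2, -2.2]
finger_gap: 0.406
grasp_force: 60.2
```

```bash
python3 -c "
from h import *
s=r.get_state();d=snap('wrist','w20');print(s['eef_pos'].round(4),foot(d)[:1],nutlean(d,s['eef_pos'])[0],shift([.47,-.297,.29]))
"
```

```text
[ 0.5008 -0.1484  0.2952] [(203, 8, np.float64(274.5))] (249, 284, 56, 49) [0.1502 0.0228 0.003 ]
```

Call:
carry_out(
  series="0.02 0.005 0 0 0.2;0.05 0.01 0 0 0.2;0.085 0.015 0 0 0.2;0.12 0.02 0 0 0.2;0.142 0.023 0 0 0.2;0.15 0.023 0.03 0 0.2;0.15 0.023 0.07 0 0.2;0.15 0.023 0.11 0 0.2",
)

```text
time_s: 40.6
eef_pos: [0.4685, -0.2963, 0.1787]
orientation: [2.163, -2.278, -0.002]
force: [0.4, 0.1, -3.0]
finger_gap: 0.403
grasp_force: 60.7
```

Call:
carry_out(
  series="0 0 0.035 0 0.2;0 0 0.06 0 0.2;0 0 0.072 0 0.2;0 0 0.077 0 0.2;0 0 0.077 0 0.2",
)

```text
time_s: 41.1
eef_pos: [0.4698, -0.2983, 0.108]
orientation: [2.163, -2.276, 0.008]
force: [-3.8, -1.0, 20.8]
finger_gap: 0.41
grasp_force: 65.6
```

```bash
python3 -c "
from h import *
s=r.get_state();print(s['eef_pos'].round(4),s['force'].round(1),shift([.469,-.3357,.101]))
"
```

```text
[ 0.4698 -0.2983  0.108 ] [-3.8 -1.  20.8] [ 0.0374 -0.0011  0.0071]
```

Call:
carry_out(
  series="0 0 -0.004 0 0.2;0.006 0 -0.003 0 0.2;0.012 0 -0.003 0 0.2;0.018 0 -0.002 0 0.2;0.024 0 -0.001 0 0.2;0.03 0 0 0 0.2;0.035 0 0.001 0 0.2;0.038 0 0.002 0 0.2",
)

```text
time_s: 41.9
eef_pos: [0.467, -0.3344, 0.1022]
orientation: [-2.164, 2.277, 0.002]
force: [0.6, 1.6, -1.5]
finger_gap: 0.404
grasp_force: 66.1
```

Call:
carry_out(
  series="0 0 0 0 0.2;0 0 0 0 0.44;0 0 0 0 0.2;0 0 0 0 0.2;0 0 0 0 0.2;0 0 -0.005 0 0.2;0 0 -0.015 0 0.2;0 0 -0.025 0 0.2",
)

```text
time_s: 42.7
eef_pos: [0.4674, -0.3345, 0.1291]
orientation: [2.164, -2.277, 0.001]
force: [1.0, -0.8, -2.0]
finger_gap: 0.385
grasp_force: 59.0
```

```bash
python3 -c "
from h import *
s=r.get_state();d=snap('wrist','w21');print(s['eef_pos'].round(4),s['finger_gap'],s['force'].round(1),foot(d)[:1],nutlean(d,s['eef_pos'])[0])
"
```

```text
[ 0.4674 -0.3345  0.1291] 0.38506359661031797 [ 1.  -0.8 -2. ] [(235, 8, np.float64(274.5))] (250, 291, 55, 52)
```

```bash
python3 -c "
from h import *
e=np.array([.4674,-.3345,.1291]);d=load('w21')
for z in (-.098,-.102,-.106):
  p=onz(d,274.5,234.5,e[2]+z); print((p-e).round(4))
o,k=ray(d,277,317.5)
for z in (.036,.040,.044): print((o+k*(e[2]+z-o[2])/k[2]-e).round(4))
"
```

```text
[ 0.0016  0.0268 -0.098 ]
[ 0.0017  0.0284 -0.102 ]
[ 0.0018  0.03   -0.106 ]
[-0.0008  0.0113  0.036 ]
[-0.0009  0.0086  0.04  ]
[-0.0011  0.0059  0.044 ]
```

Call:
carry_out(
  series="0 0 -0.03 0 0.2;0 0 -0.07 0 0.2;0 0 -0.11 0 0.2;0 0 -0.145 0 0.2;-0.015 0 -0.16 0 0.2;-0.04 -0.005 -0.16 0 0.2;-0.07 -0.01 -0.16 0 0.2;-0.1 -0.015 -0.16 0 0.2",
)

```text
time_s: 43.55
eef_pos: [0.4874, -0.2336, 0.2876]
orientation: [-2.164, 2.277, 0.0]
force: [-0.1, -0.6, -1.8]
finger_gap: 0.377
grasp_force: 59.5
```

Call:
carry_out(
  series="-0.035 -0.005 0 0 0.2;-0.07 -0.01 0 0 0.2;-0.105 -0.015 0 0 0.2;-0.14 -0.02 0 0 0.2;-0.175 -0.025 0 0 0.2;-0.21 -0.03 0 0 0.2;-0.245 -0.03 0 0 0.2;-0.287 -0.03 0 0 0.2",
)

```text
time_s: 44.35
eef_pos: [0.5313, 0.0516, 0.2874]
orientation: [2.164, -2.277, -0.0]
force: [1.2, -0.5, -2.2]
finger_gap: 0.379
grasp_force: 59.5
```

Call:
carry_out(
  series="-0.025 -0.02 0 0 0.2;-0.045 -0.045 0 0 0.2;-0.053 -0.065 0.01 0 0.2;-0.053 -0.073 0.03 0 0.2;-0.053 -0.073 0.055 0 0.2;-0.053 -0.073 0.075 0 0.2;-0.053 -0.073 0.082 0 0.2;-0.053 -0.073 0.082 0 0.2",
)

```text
time_s: 45.15
eef_pos: [0.6064, 0.0996, 0.2047]
orientation: [2.164, -2.276, -0.002]
force: [-1.1, 0.2, -1.5]
finger_gap: 0.376
grasp_force: 59.7
```

```bash
python3 -c "
from h import *
s=r.get_state();d=snap('wrist','w22');e=s['eef_pos'];print(e.round(4),s['finger_gap'],s['force'].round(1),foot(d)[:1],nutlean(d,e)[0],shift([.605,.188,.207]))
"
```

```text
[0.6064 0.0996 0.2047] 0.3760692713467885 [-1.1  0.2 -1.5] [(231, 4, np.float64(274.5))] (249, 290, 56, 53) [-0.0883  0.0065 -0.0009]
```

Call:
carry_out(
  series="-0.02 0.001 0 0 0.2;-0.045 0.002 0 0 0.2;-0.07 0.004 0 0 0.2;-0.083 0.0055 0 0 0.2;-0.0885 0.0055 0 0 0.2;-0.0885 0.0055 0.003 0 0.2;-0.0885 0.0055 0.008 0 0.2;-0.0885 0.0055 0.012 0 0.2",
)

```text
time_s: 46.0
eef_pos: [0.6065, 0.1868, 0.1932]
orientation: [2.163, -2.278, 0.0]
force: [-0.5, -0.1, -2.9]
finger_gap: 0.376
grasp_force: 63.4
```

Call:
carry_out(
  series="0 0 0.004 0 0.2;0 0 0.008 0 0.2;0 0 0.008 0 0.2",
)

```text
time_s: 46.3
eef_pos: [0.6061, 0.1875, 0.185]
orientation: [2.163, -2.277, -0.001]
force: [-0.7, -0.9, -3.5]
finger_gap: 0.377
grasp_force: 63.4
```

```bash
python3 -c "
from h import *
s=r.get_state();d=snap('wrist','w23');e=s['eef_pos'];print(e.round(4),s['finger_gap'],s['force'].round(1),s['wrist_torque'].round(2),nutlean(d,e)[0], 1e3*((e[:2]-BORES[3])@RX[:2])-10)
"
```

```text
[0.6061 0.1875 0.185 ] 0.3767812774682404 [-0.7 -0.9 -3.5] [-0.03  0.01 -0.03] (250, 290, 55, 53) -44.06338068155781
```

Call:
carry_out(
  series="-0.0005 0 0.004 0 0.2;-0.0015 0 0.009 0 0.2;-0.002 0 0.014 0 0.2;-0.003 0 0.019 0 0.2;-0.004 0 0.0235 0 0.2;-0.006 0 0.029 0 0.2;-0.008 0 0.034 0 0.2;-0.008 0 0.034 0 0.2",
)

```text
time_s: 47.15
eef_pos: [0.6063, 0.196, 0.1508]
orientation: [2.164, -2.276, -0.001]
force: [-0.2, 0.7, -2.1]
finger_gap: 0.378
grasp_force: 63.4
```

```bash
python3 -c "
from h import *
s=r.get_state();d=snap('wrist','w24');e=s['eef_pos'];print(e.round(4),s['finger_gap'],s['force'].round(1),s['wrist_torque'].round(2),nutlean(d,e)[0], 1e3*((e[:2]-BORES[3])@RX[:2])-10)
"
```

```text
[0.6063 0.196  0.1508] 0.3779419874624708 [-0.2  0.7 -2.1] [-0.02  0.01 -0.01] (249, 290, 56, 53) -35.494693259523686
```

Call:
carry_out(
  series="-0.0025 0 0.003 0 0.2;-0.005 0 0.006 0 0.2;-0.007 0 0.008 0 0.2;-0.01 0 0.009 0 0.2;-0.012 0 0.009 0 0.2;-0.012 0 0.009 0 0.2",
)

```text
time_s: 47.8
eef_pos: [0.6074, 0.2081, 0.1429]
orientation: [2.165, -2.277, 0.0]
force: [-0.2, -0.6, -2.1]
finger_gap: 0.37
grasp_force: 59.0
```

Call:
carry_out(
  series="0 0 0 0 0.65;0 0 0 0 0.65;0 0 0 0 0.65;0 0 -0.02 0 0.65;0 0 -0.06 0 0.65;0.04 0 -0.1 0 0.65;0.06 0 -0.12 0 0.65;0.06 0 -0.12 0 0.65",
)

```text
time_s: 48.6
eef_pos: [0.6062, 0.1454, 0.2678]
orientation: [-2.158, 2.276, -0.008]
force: [-0.1, 0.6, 1.0]
finger_gap: 0.65
grasp_force: 0.0
```

```bash
python3 -c "
from h import *
s=r.get_state();print(s['eef_pos'].round(4),shift([.6757,-.0275,.30]))
d=snap('wrist','w25')
for o in nuts(d,.150): print(o)
"
```

```text
[0.6062 0.1454 0.2678] [ 0.1689 -0.0788 -0.0317]
(279, 280, 46, 44, np.float64(0.6079), np.float64(0.2224))
(279, 282, 28, 26, np.float64(0.608), np.float64(0.2244))
(455, 278, 48, 43, np.float64(0.4546), np.float64(0.2288))
(457, 281, 29, 26, np.float64(0.4522), np.float64(0.2314))
(419, 245, 19, 21, np.float64(0.4875), np.float64(0.1959))
(235, 40, 38, 40, np.float64(0.6293), np.float64(0.029))
```

Call:
carry_out(
  series="0.04 -0.02 -0.02 0 0;0.08 -0.04 -0.02 0 0;0.12 -0.06 -0.02 0 0;0.155 -0.079 -0.02 0 0;0.169 -0.079 -0.02 0 0;0.169 -0.079 -0.02 0 0",
)

```text
time_s: 49.25
eef_pos: [0.6746, -0.0262, 0.2809]
orientation: [2.161, -2.278, -0.003]
force: [0.0, 0.1, 0.0]
finger_gap: -0.001
grasp_force: 0.0
```

```bash
python3 -c "
from h import *
s=r.get_state();print(s['eef_pos'].round(4),s['finger_gap'])
d=snap('wrist','w26'); b=snap('scene','s26'); a=snap('side','d26')
hs=d['img'].max(2); m=(hs<60).astype(np.uint8)
n,l,st,c=cv2.connectedComponentsWithStats(m)
for i in range(1,n):
  if st[i,4]>300: x,y,w,h=st[i,:4]; print(st[i],onz(d,x+w/2,y+h/2,.205).round(4))
print(proj(d,[.6757,-.0275,.21]))
for dd in (b,a):
  u,v=proj(dd,[.6757,-.0275,.205]); u,v=int(u),int(v); q=(dd['img'][v-20:v+20,u-20:u+20].max(2)<60).astype(np.uint8); n,l,st,c=cv2.connectedComponentsWithStats(q); print(u,v,[(st[i].tolist(),(c[i]+[u-20,v-20]).round(1)) for i in range(1,n) if st[i,4]>60])
"
```

```text
[ 0.6746 -0.0262  0.2809] -0.0008460663840578369
[  80  137  140   54 4981] [ 0.7563 -0.0635  0.205 ]
[ 243  180   59   57 2621] [ 0.6757 -0.0276  0.205 ]
[    4   263   546   157 38028] [0.6784 0.0832 0.205 ]
(np.float64(272.4689804203558), np.float64(210.84333603795722))
340 218 [([13, 16, 16, 14, 171], array([340.5, 220.2]))]
252 237 [([12, 15, 17, 16, 198], array([252.4, 239.2]))]
```

Call:
carry_out(
  series="0.001 -0.001 0.04 0 0;0.001 -0.001 0.062 0 0;0.001 -0.001 0.075 0 0;0.001 -0.001 0.09 0 0;0.001 -0.001 0.102 0 0;0.001 -0.001 0.107 0 0;0.001 -0.001 0.107 0 0;0.001 -0.001 0.107 0 0",
)

```text
time_s: 50.2
eef_pos: [0.6757, -0.0244, 0.1772]
orientation: [-2.165, 2.274, -0.0]
force: [-2.1, 3.0, 6.0]
finger_gap: 0.0
grasp_force: 3.2
```

```bash
python3 -c "
from h import *
s=r.get_state();print(s['eef_pos'].round(4),s['force'].round(1),s['wrist_torque'].round(2))
d=snap('wrist','w27'); b=snap('scene','s27'); a=snap('side','d27')
cv2.imwrite('pics/t9.png',np.hstack([cv2.resize(x,(390,390),interpolation=cv2.INTER_CUBIC) for x in (d['img'][130:330,170:370],a['img'][180:300,190:310])]))
"
```

```text
[ 0.6757 -0.0244  0.1772] [-2.1  3.   6. ] [0.71 0.65 0.02]
```

View pics/t9.png

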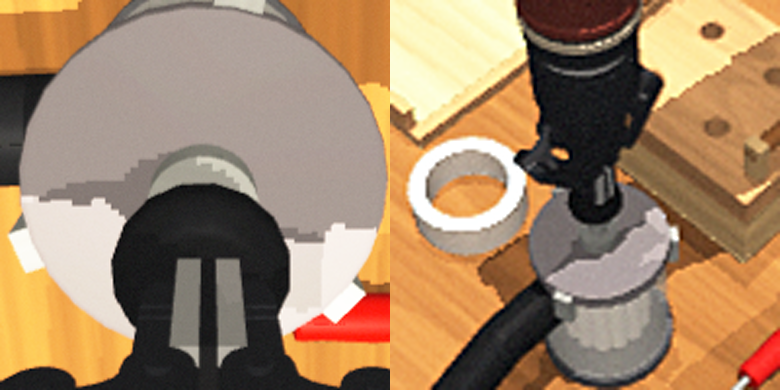

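Call:
carry_out(
  series="0 0.0 0.001 0 0;0 0 0.002 0 0;0 0 0.002 0 0",
)

```text
time_s: 50.65
eef_pos: [0.6758, -0.0246, 0.1754]
orientation: [-2.165, 2.275, -0.001]
force: [-3.2, 3.3, 7.3]
finger_gap: 0.004
grasp_force: 3.4
```

```bash
python3 -c "
from h import *
d=load('w27'); 
def knob(d,z):
  m=(d['img'].max(2)<60).astype(np.uint8); return m
for n in ('d26','d27','s26','s27'):
  a=load(n); g=a['img'].max(2)
  u,v=map(int,proj(a,[.6757,-.0275,.20])); 
  m=(g[v-25:v+40,u-22:u+22]<60).astype(np.uint8); print(n,u,v,[ (v-25+i,int(x)) for i,x in enumerate(m.sum(1)) if x>0][::3])
s=r.get_state();print(s['eef_pos'].round(4),s['force'].round(1),s['joint_torque'].round(1))
"
```

```text
d26 253 239 [(214, 2), (234, 12), (237, 16), (240, 17), (243, 14), (246, 7), (265, 1), (268, 6), (271, 9), (274, 10), (277, 10)]
d27 253 239 [(214, 34), (217, 30), (220, 32), (223, 28), (226, 21), (229, 25), (232, 24), (235, 19), (238, 10), (241, 13), (244, 16), (247, 11), (265, 1), (268, 6), (271, 9), (274, 10), (277, 10)]
s26 340 220 [(214, 6), (217, 14), (220, 16), (223, 15), (226, 8)]
s27 340 220 [(195, 30), (198, 27), (201, 23), (204, 16), (207, 14), (210, 20), (213, 19), (216, 6), (219, 8), (222, 12), (225, 15), (228, 10)]
[ 0.6758 -0.0246  0.1754] [-3.2  3.3  7.3] [ -2.2 -63.2  48.2  -1.6  -0.8  -0. ]
```

```bash
python3 -c "
from h import *
b=snap('scene','s28'); a=snap('side','d28'); w=snap('wrist','w28')
for n in ('d26','d28','s26','s28'):
  d=load(n); print(n,'rows for z .20,.17:',[round(proj(d,[.6757,-.0275,z])[1],1) for z in (.2,.17)])
  g=d['img'].max(2).astype(int); u,v=map(int,proj(d,[.6757,-.0275,.19]))
  print([ (r_,int(g[r_,u-2:u+3].mean())) for r_ in range(v-8,v+18)])
m=(w['img'].max(2)<60); print([(v,np.nonzero(m[v,170:370])[0][[0,-1]]+170) for v in range(215,290,8) if m[v,170:370].any()])
"
```

```text
d26 rows for z .20,.17: [np.float64(239.0), np.float64(246.0)]
[(233, 19), (234, 24), (235, 21), (236, 22), (237, 26), (238, 20), (239, 23), (240, 25), (241, 21), (242, 28), (243, 41), (244, 40), (245, 20), (246, 18), (247, 77), (248, 103), (249, 95), (250, 94), (251, 97), (252, 108), (253, 110), (254, 108), (255, 115), (256, 96), (257, 101), (258, 176)]
d28 rows for z .20,.17: [np.float64(239.0), np.float64(246.0)]
[(233, 25), (234, 40), (235, 53), (236, 69), (237, 69), (238, 65), (239, 65), (240, 66), (241, 65), (242, 67), (243, 32), (244, 14), (245, 20), (246, 25), (247, 19), (248, 10), (249, 43), (250, 108), (251, 102), (252, 110), (253, 113), (254, 112), (255, 103), (256, 99), (257, 99), (258, 84)]
s26 rows for z .20,.17: [np.float64(220.0), np.float64(228.0)]
[(214, 55), (215, 55), (216, 55), (217, 55), (218, 55), (219, 54), (220, 55), (221, 55), (222, 56), (223, 57), (224, 58), (225, 57), (226, 56), (227, 61), (228, 90), (229, 111), (230, 110), (231, 110), (232, 109), (233, 110), (234, 112), (235, 114), (236, 114), (237, 111), (238, 108), (239, 107)]
s28 rows for z .20,.17: [np.float64(220.0), np.float64(228.0)]
[(214, 84), (215, 87), (216, 87), (217, 87), (218, 87), (219, 85), (220, 84), (221, 85), (222, 83), (223, 68), (224, 53), (225, 52), (226, 52), (227, 54), (228, 54), (229, 53), (230, 63), (231, 90), (232, 108), (233, 111), (234, 113), (235, 115), (236, 115), (237, 112), (238, 110), (239, 107)]
[(215, array([170, 178])), (223, array([170, 178])), (231, array([249, 297])), (239, array([239, 307])), (247, array([233, 312])), (255, array([230, 316])), (263, array([228, 317])), (271, array([228, 317])), (279, array([229, 317])), (287, array([233, 313]))]
```

Call:
carry_out(
  series="0 0 0.006 0 0;0 0 0.012 0 0;0 0 0.018 0 0;0 0 0.022 0 0;0 0 0.022 0 0",
)

```text
time_s: 51.3
eef_pos: [0.6762, -0.0248, 0.1556]
orientation: [-2.164, 2.274, -0.004]
force: [-7.3, 3.5, 17.6]
finger_gap: 0.002
grasp_force: 8.7
```

Call:
carry_out(
  series="0 0 0.003 0 0;0 0 0.003 0 0",
)

```text
time_s: 51.5
eef_pos: [0.6764, -0.0248, 0.1555]
orientation: [-2.164, 2.273, -0.007]
force: [-13.8, 4.2, 32.3]
finger_gap: 0.002
grasp_force: 16.3
```

Call:
carry_out(
  series="0 0 -0.025 0 0;0 0 -0.05 0 0;0 0 -0.05 0 0;0 0 -0.035 0 0;0 0 -0.02 0 0;0 0 -0.008 0 0;0 0 -0.001 0 0;0 0 -0.001 0 0",
)

```text
time_s: 52.3
eef_pos: [0.6775, -0.0258, 0.1555]
orientation: [-2.163, 2.273, -0.01]
force: [-6.5, 0.6, 29.2]
finger_gap: -0.003
grasp_force: 14.3
```

Call:
carry_out(
  series="0 0 -0.025 0 0;0 0 -0.05 0 0;0 0 -0.05 0 0;0 0 -0.035 0 0;0 0 -0.02 0 0;0 0 -0.008 0 0;0 0 0 0 0;0 0 0 0 0",
)

```text
time_s: 53.1
eef_pos: [0.6773, -0.0259, 0.1555]
orientation: [-2.163, 2.274, -0.01]
force: [-8.3, 1.2, 33.0]
finger_gap: 0.002
grasp_force: 16.4
```

Call:
carry_out(
  series="0 0 -0.02 0 0;0 0 -0.05 0 0;0 0 -0.09 0 0;0 0 -0.11 0 0;0 0 -0.11 0 0",
)

```text
time_s: 53.6
eef_pos: [0.6768, -0.0258, 0.2629]
orientation: [-2.163, 2.275, -0.006]
force: [-0.1, -0.2, -0.3]
finger_gap: -0.002
grasp_force: 0.0
```

```bash
python3 -c "
from h import *
s=r.get_state();print(s['eef_pos'].round(4),shift([.46,-.26,.35]))
for n in ('scene','side'):
  d=snap(n,n+'31'); g=d['img'].max(2).astype(int); u,v=map(int,proj(d,[.6757,-.0275,.19])); print([ (r_,int(g[r_,u-2:u+3].mean())) for r_ in range(v,v+12)])
"
```

```text
[ 0.6768 -0.0258  0.2629] [ 0.2448  0.2044 -0.0878]
[(222, 57), (223, 57), (224, 58), (225, 57), (226, 55), (227, 61), (228, 90), (229, 110), (230, 110), (231, 109), (232, 110), (233, 110)]
[(241, 14), (242, 18), (243, 32), (244, 37), (245, 19), (246, 22), (247, 80), (248, 101), (249, 95), (250, 97), (251, 98), (252, 107)]
```

Call:
carry_out(
  series="0 0 -0.04 8 0.5;0.03 0.03 -0.08 16 0.5;0.06 0.07 -0.09 24 0.5;0.1 0.11 -0.09 32 0.5;0.13 0.15 -0.09 40 0.5;0.16 0.19 -0.09 48 0.5;0.184 0.209 -0.09 56 0.5;0.184 0.209 -0.09 64 0.5",
)

```text
time_s: 54.5
eef_pos: [0.4544, -0.2017, 0.3481]
orientation: [0.613, -3.079, -0.001]
force: [-0.0, 0.5, -0.4]
finger_gap: 0.503
grasp_force: 0.0
```

Call:
carry_out(
  series="0 0 0 8 0.5;0 0 0 16 0.5;0 0 0 24.5 0.5;0 0 0 24.5 0.5;0 0 0 24.5 0.5",
)

```text
time_s: 55.0
eef_pos: [0.4574, -0.1989, 0.3485]
orientation: [-0.031, -3.14, -0.002]
force: [0.8, -0.2, -0.1]
finger_gap: 0.5
grasp_force: 0.0
```

```bash
python3 -c "
from h import *
s=r.get_state();e=s['eef_pos'];M=R.from_rotvec(s['orientation']).as_matrix();print(e.round(4),M[:,0].round(3))
d=snap('wrist','w32');b=snap('scene','s32')
hs=cv2.cvtColor(d['img'],cv2.COLOR_BGR2HSV)
# predicted pixels of the handles and bores
for n,p in (('hb',[.4566,-.1955,.13]),('hf',[.4607,.0007,.13]),('b1',[.4198,-.138,.095]),('b2',[.421,-.058,.095]),('b3',[.499,-.1395,.095]),('b4',[.501,-.06,.095])): print(n,np.round(proj(d,p),1))
g=d['img'].max(2).astype(np.uint8)
for n,p in (('b1',[.4198,-.138,.095]),('b2',[.421,-.058,.095]),('b3',[.499,-.1395,.095]),('b4',[.501,-.06,.095])):
  u,v=map(int,proj(d,p)); q=g[max(v-25,0):v+25,max(u-25,0):u+25]; 
  if q.size==0: continue
  m=(q<np.median(q)*.75).astype(np.uint8); nn,l,st,c=cv2.connectedComponentsWithStats(m)
  for i in range(1,nn):
    if 60<st[i,4]<900: x,y,w,h=st[i,:4]; cc=np.array([x+w/2-.5+max(u-25,0),y+h/2-.5+max(v-25,0)]); print(n,st[i],cc,onz(d,*cc,.095).round(4))
"
```

```text
[ 0.4574 -0.1989  0.3485] [-1.     0.02   0.002]
hb [279.5 170.3]
hf [462.1 170.3]
b1 [329.3 131.1]
b2 [399.9 130.7]
b3 [326.5 198.4]
b4 [392.8 198.6]
b1 [ 0  0 13 12 90] [310.  111.5] [ 0.3979 -0.16    0.095 ]
b1 [ 17  15  19  21 221] [330. 131.] [ 0.4197 -0.1372  0.095 ]
b2 [ 18  15  19  21 290] [401. 130.] [ 0.4203 -0.0568  0.095 ]
b3 [ 18  18  18  17 243] [327.5 199. ] [ 0.4998 -0.1383  0.095 ]
b4 [ 17  16  21  19 270] [394. 198.] [ 0.5002 -0.0586  0.095 ]
```

Call:
carry_out(
  series="-0.01 -0.05 -0.03 0 0.5;-0.02 -0.1 -0.05 0 0.5;-0.03 -0.15 -0.05 0 0.5;-0.045 -0.2 -0.05 0 0.5;-0.045 -0.22 -0.05 0 0.5;-0.045 -0.22 -0.05 0 0.5",
)

```text
time_s: 55.7
eef_pos: [0.4971, -0.4251, 0.3941]
orientation: [-0.04, -3.137, -0.007]
force: [0.4, -0.1, -1.0]
finger_gap: 0.502
grasp_force: 0.0
```

```bash
cat > bay.py <<'E'
from h import *
s=r.get_state();print(s['eef_pos'].round(4))
d=snap('wrist','w33'); hs=cv2.cvtColor(d['img'],cv2.COLOR_BGR2HSV).astype(int)
print({n:np.round(proj(d,p),0).tolist() for n,p in dict(lipc=[.527,-.313,.015],c=[.527,-.451,.003],mx=[.411,-.451,.04],px=[.643,-.451,.04],my=[.527,-.587,.04]).items()})
c=np.array([.527,-.451])
def prof(p0,p1,z,n=60):
    out=[];last=None
    for t in np.linspace(0,1,n):
        p=np.array([*(np.array(p0)*(1-t)+np.array(p1)*t),z]); u,v=proj(d,p)
        if 1<u<558 and 1<v<418: out.append((round(1e3*(p[0] if abs(p1[0]-p0[0])>abs(p1[1]-p0[1]) else p[1])),*[int(x) for x in hs[int(round(v)),int(round(u))][:3]]))
    return out
for y in (-.40,-.50): print('x prof z.04 y',y,[q for q in prof((.39,y),(.44,y),.04,26)],'\n',prof((.615,y),(.665,y),.04,26))
for x in (.48,.57): print('y prof lip z.015 x',x,prof((x,-.335),(x,-.295),.015,21),'\n far z.04',prof((x,-.60),(x,-.56),.04,21))
E
python3 bay.py
```

```text
[ 0.4971 -0.4251  0.3941]
{'lipc': [350.0, 168.0], 'c': [259.0, 169.0], 'mx': [255.0, 90.0], 'px': [261.0, 247.0], 'my': [165.0, 176.0]}
x prof z.04 y -0.4 [(390, 14, 193, 149), (392, 13, 194, 150), (394, 14, 193, 149), (396, 14, 190, 150), (398, 13, 185, 157), (400, 14, 189, 159), (402, 13, 194, 150), (404, 14, 200, 148), (406, 13, 185, 146), (408, 14, 162, 159), (410, 14, 157, 188), (412, 15, 158, 190), (414, 14, 155, 189), (416, 15, 158, 181), (418, 15, 157, 156), (420, 17, 138, 159), (422, 18, 143, 153), (424, 18, 139, 195), (426, 18, 141, 195), (428, 18, 140, 207), (430, 18, 139, 211), (432, 18, 138, 214), (434, 18, 137, 214), (436, 18, 140, 213), (438, 18, 138, 214), (440, 19, 135, 215)] 
 [(615, 31, 69, 251), (617, 30, 70, 250), (619, 30, 76, 249), (621, 28, 79, 250), (623, 29, 93, 237), (625, 14, 164, 112), (627, 14, 161, 114), (629, 15, 160, 118), (631, 14, 158, 118), (633, 13, 161, 117), (635, 15, 160, 115), (637, 14, 163, 127), (639, 15, 153, 211), (641, 20, 133, 249), (643, 23, 122, 250), (645, 23, 124, 250), (647, 23, 121, 250), (649, 21, 138, 244), (651, 15, 177, 219), 
[... 2435 characters left out ...]
 145, 125), (-313, 14, 162, 112), (-311, 15, 156, 208), (-309, 18, 144, 242), (-307, 19, 137, 247), (-305, 19, 137, 248), (-303, 20, 134, 248), (-301, 24, 115, 250), (-299, 25, 110, 249), (-297, 21, 131, 243), (-295, 15, 190, 204)] 
 far z.04 [(-600, 14, 189, 100), (-598, 13, 177, 105), (-596, 13, 187, 97), (-594, 13, 191, 123), (-592, 14, 190, 192), (-590, 14, 186, 193), (-588, 14, 195, 190), (-586, 14, 191, 190), (-584, 14, 188, 193), (-582, 17, 157, 221), (-580, 25, 108, 249), (-578, 26, 110, 249), (-576, 25, 109, 249), (-574, 25, 114, 249), (-572, 18, 139, 242), (-570, 14, 163, 97), (-568, 13, 152, 99), (-566, 14, 156, 98), (-564, 14, 154, 98), (-562, 19, 135, 210), (-560, 25, 105, 249)]
```

```bash
python3 -c "
from h import *
print(shift([.459,-.1957,.17])); a=load('s1');b=load('d1')
print('tape',tri((a,80+438/2.28,90+455/2.28),(b,140+170/2.28,125+248/2.28)))
d=load('w32'); hs=cv2.cvtColor(d['img'],cv2.COLOR_BGR2HSV).astype(int)
u=[ (round(1e3*y),*map(int,hs[tuple(int(round(q)) for q in proj(d,[.459,y,.130])[::-1])])) for y in np.arange(-.215,-.175,.002)]; print(u)"
```

```text
[0.043  0.2251 0.227 ]
tape [ 0.66455976 -0.20858132  0.04551086]
[(-215, 14, 194, 129), (-213, 13, 195, 132), (-211, 15, 165, 172), (-209, 15, 157, 188), (-207, 15, 159, 185), (-205, 14, 160, 183), (-203, 12, 189, 101), (-201, 13, 200, 111), (-199, 13, 192, 121), (-197, 14, 189, 123), (-195, 13, 190, 129), (-193, 14, 197, 123), (-191, 14, 185, 113), (-189, 13, 180, 95), (-187, 15, 160, 126), (-185, 15, 163, 144), (-183, 15, 155, 187), (-181, 15, 163, 186), (-179, 15, 159, 188), (-177, 17, 154, 204), (-175, 24, 121, 246)]
```

Call:
carry_out(
  series="0.01 0.05 0 0 0.5;0.02 0.1 0.03 0 0.5;0.03 0.15 0.08 0 0.5;0.043 0.2 0.13 0 0.5;0.043 0.225 0.17 0 0.5;0.043 0.225 0.21 0 0.5;0.043 0.225 0.227 0 0.5;0.043 0.225 0.227 0 0.5",
)

```text
time_s: 56.55
eef_pos: [0.4577, -0.1902, 0.1689]
orientation: [-0.032, -3.139, -0.004]
force: [0.2, 0.4, -0.2]
finger_gap: 0.5
grasp_force: 0.0
```

```bash
python3 -c "
from h import *
print(r.get_state()['eef_pos'].round(4),shift([.459,-.1957,.088]))"
```

```text
[ 0.4577 -0.1902  0.1689] [-0.0016 -0.0056  0.0809]
```

Call:
carry_out(
  series="-0.001 -0.004 0.03 0 0.5;-0.001 -0.004 0.055 0 0.5;-0.001 -0.004 0.065 0 0.5;-0.001 -0.004 0.069 0 0.5;-0.001 -0.004 0.069 0 0.5",
)

```text
time_s: 57.05
eef_pos: [0.4608, -0.1981, 0.1047]
orientation: [0.037, 3.141, -0.001]
force: [-0.7, 0.3, 0.4]
finger_gap: 0.503
grasp_force: 0.0
```

Call:
carry_out(
  series="0 0 0.004 0 0.5;0 0 0.009 0 0.5;0 0 0.012 0 0.5;0 0 0.012 0 0.5",
)

```text
time_s: 57.45
eef_pos: [0.4605, -0.1981, 0.0915]
orientation: [-0.038, -3.141, -0.0]
force: [-0.4, 1.1, -0.6]
finger_gap: 0.5
grasp_force: 0.0
```

Call:
carry_out(
  series="0 0 0 0 0;0 0 0 0 0;0 0 0 0 0;0 0 0 0 0;0 0 0 0 0;0 0 0 0 0",
)

```text
time_s: 58.05
eef_pos: [0.4608, -0.1981, 0.0923]
orientation: [0.038, 3.141, 0.0]
force: [-1.8, 3.2, 5.3]
finger_gap: 0.159
grasp_force: 58.8
```

Call:
carry_out(
  series="0 0 -0.008 0 0;0 0 -0.016 0 0;0 0 -0.024 0 0;0 0 -0.032 0 0;0 0 -0.038 0 0;0 0 -0.038 0 0",
)

```text
time_s: 58.65
eef_pos: [0.4612, -0.1989, 0.1311]
orientation: [0.039, 3.14, -0.002]
force: [0.4, -1.9, -4.8]
finger_gap: 0.152
grasp_force: 58.8
```

```bash
cat > cad.py <<'E'
from h import *
s=r.get_state();M=R.from_rotvec(s['orientation']).as_matrix();print(s['eef_pos'].round(4),s['force'].round(1),'gap',round(s['finger_gap'],3),'tx',M[:,0].round(3))
b=snap('scene','sc');a=snap('side','dc')
E
python3 cad.py; python3 -c "
from h import *
print(shift([.490,-.33,.127]))"
```

```text
[ 0.4612 -0.1989  0.1311] [ 0.4 -1.9 -4.8] gap 0.152 tx [-1.     0.025 -0.001]
[-0.0323 -0.1305  0.0034]
```

Call:
carry_out(
  series="-0.002 -0.01 0 0 0;-0.006 -0.028 0 0 0;-0.011 -0.046 0 0 0;-0.016 -0.064 0 0 0;-0.021 -0.082 0 0 0;-0.026 -0.1 0 0 0;-0.031 -0.118 0 0 0;-0.033 -0.13 0 0 0",
)

```text
time_s: 59.55
eef_pos: [0.4909, -0.3299, 0.1298]
orientation: [0.039, 3.141, 0.002]
force: [3.0, 6.0, 0.7]
finger_gap: 0.15
grasp_force: 60.7
```

```bash
cat >> cad.py <<'E'
# caddy bores by dark ellipses near prediction are hard when tilted: use rear handle end posts in side+scene (pale blobs) via wrist bore view instead
d=snap('wrist','wc'); g=d['img'].max(2)
roi=cv2.medianBlur(g,5); bg=cv2.medianBlur(g,61); m=(roi.astype(int)<bg.astype(int)*.78).astype(np.uint8)
n,l,st,c=cv2.connectedComponentsWithStats(m)
for i in range(1,n):
    x,y,w,h,A=st[i]
    if 120<A<2500 and .6<w/h<1.7 and A>.6*w*h and y<300: print('blob',st[i],onz(d,x+w/2-.5,y+h/2-.5,.115).round(4))
E
python3 cad.py
```

```text
[ 0.4909 -0.3299  0.1298] [3.  6.  0.7] gap 0.15 tx [-1.     0.025 -0.001]
blob [ 519  144   41   44 1284] [ 0.4499 -0.1968  0.115 ]
blob [479 280  35  31 768] [ 0.5243 -0.2069  0.115 ]
blob [354 288  33  21 519] [ 0.5244 -0.2786  0.115 ]
```

Call:
carry_out(
  series="-0.003 -0.015 0 0 0;-0.007 -0.033 0 0 0;-0.011 -0.051 0 0 0;-0.015 -0.069 0 0 0;-0.019 -0.087 0 0 0;-0.022 -0.105 0 0 0;-0.025 -0.12 0 0 0;-0.025 -0.12 0 0 0",
)

```text
time_s: 60.5
eef_pos: [0.5121, -0.4511, 0.1295]
orientation: [-0.04, -3.141, 0.002]
force: [-0.4, -2.4, -0.8]
finger_gap: 0.151
grasp_force: 58.9
```

```bash
python3 cad.py
```

```text
[ 0.5121 -0.4511  0.1295] [-0.4 -2.4 -0.8] gap 0.151 tx [-1.     0.025  0.001]
blob [495 280  40  30 869] [ 0.5453 -0.3155  0.115 ]
blob [357 284  39  25 742] [ 0.5443 -0.3941  0.115 ]
```

Call:
carry_out(
  series="-0.001 -0.012 0 0 0;-0.003 -0.024 0 0 0;-0.005 -0.036 0.003 0 0;-0.006 -0.046 0.006 0 0;-0.006 -0.046 0.014 0 0;-0.006 -0.046 0.022 0 0;-0.006 -0.046 0.03 0 0;-0.006 -0.046 0.034 0 0",
)

```text
time_s: 61.45
eef_pos: [0.5263, -0.5039, 0.1104]
orientation: [0.036, 3.12, -0.036]
force: [15.6, -6.3, 62.5]
finger_gap: 0.156
grasp_force: 70.1
```

```bash
python3 cad.py
```

```text
[ 0.5263 -0.5039  0.1104] [15.6 -6.3 62.5] gap 0.156 tx [-1.     0.023 -0.022]
blob [368 288  42  25 681] [ 0.5482 -0.4474  0.115 ]
blob [522 298  38  28 871] [ 0.5557 -0.37    0.115 ]
```

Call:
carry_out(
  series="0 0 -0.01 0 0;0 0 -0.018 0 0;0 0 -0.018 0 0",
)

```text
time_s: 61.9
eef_pos: [0.5187, -0.4966, 0.1161]
orientation: [0.038, 3.138, -0.006]
force: [8.1, -5.1, 6.9]
finger_gap: 0.149
grasp_force: 64.5
```

```bash
python3 cad.py; cat > rh.py <<'E'
from h import *
# rear-handle and bores: print coarse side/scene class map along predicted caddy geometry
a=load('dc');b=load('sc')
for n,d in (('side',a),('scene',b)):
    hs=cv2.cvtColor(d['img'],cv2.COLOR_BGR2HSV)
    g=d['img'].max(2); bg=cv2.medianBlur(g,31); m=(g.astype(int)<bg*.72).astype(np.uint8)
    nn,l,st,c=cv2.connectedComponentsWithStats(m)
    for i in range(1,nn):
        x,y,w,h,A=st[i]
        p=onz(d,*c[i],.11)
        if 10<A<120 and .4<w/h<2.5 and .4<p[0]<.66 and -.58<p[1]<-.2: print(n,st[i],c[i].round(1),p.round(3))
E
python3 rh.py
```

```text
[ 0.5187 -0.4966  0.1161] [ 8.1 -5.1  6.9] gap 0.149 tx [-1.     0.024 -0.003]
blob [365 287  41  26 703] [ 0.5446 -0.4407  0.115 ]
blob [ 514  291   45   31 1001] [ 0.5503 -0.3607  0.115 ]
side [205 142   7   5  23] [208.3 144.2] [ 0.463 -0.45   0.11 ]
side [222 154   6   5  22] [224.4 155.9] [ 0.465 -0.371  0.11 ]
side [209 155  32  30  79] [224.9 170.2] [ 0.507 -0.324  0.11 ]
side [187 158   6   5  23] [189.4 160.1] [ 0.552 -0.439  0.11 ]
side [149 170  10   5  26] [154.1 171.8] [ 0.657 -0.48   0.11 ]
side [203 170   6   6  25] [205.5 172.4] [ 0.553 -0.361  0.11 ]
scene [171 243   8   7  43] [174.3 245.7] [ 0.461 -0.356  0.11 ]
scene [210 263   6   8  28] [212.5 266.7] [ 0.565 -0.309  0.11 ]
scene [185 270   9   7  42] [189.1 272.8] [ 0.549 -0.361  0.11 ]
scene [123 274   8  11  33] [127.  279.1] [ 0.484 -0.484  0.11 ]
scene [124 284   6  12  20] [126.6 289.6] [ 0.509 -0.494  0.11 ]
scene [152 287   9   8  53] [156.  290.5] [ 0.548 -0.442  0.11 ]
scene [129 305   9   7  37] [133.3 308.7] [ 0.561 -0.499  0.11 ]
scene [134 324   5   4  11] [136.4 325.8] [ 0.602 -0.509  0.11 ]
```

```bash
python3 -c "
from h import *
a=load('dc');b=load('sc')
for n,s,t in (('RL',(224.4,155.9),(174.3,245.7)),('RR',(205.5,172.4),(189.1,272.8)),('FR',(189.4,160.1),(156,290.5))): print(n,tri((a,*s),(b,*t)).round(4))
"
```

```text
RL [ 0.474  -0.3585  0.1257]
RR [ 0.552  -0.3611  0.1112]
FR [ 0.549  -0.4415  0.1083]
```

Call:
carry_out(
  series="0 0 -0.01 0 0;0 0 -0.02 0 0;0 0 -0.03 0 0;-0.005 0 -0.036 0 0;-0.01 0 -0.036 0 0;-0.015 0 -0.036 0 0;-0.018 0 -0.036 0 0;-0.018 0 -0.036 0 0",
)

```text
time_s: 62.85
eef_pos: [0.5358, -0.4958, 0.1491]
orientation: [-0.038, -3.141, -0.001]
force: [0.4, 1.0, -6.9]
finger_gap: 0.152
grasp_force: 58.7
```

```bash
python3 cad.py; python3 rh.py|grep -v scene.*A
```

```text
[ 0.5358 -0.4958  0.1491] [ 0.4  1.  -6.9] gap 0.152 tx [-1.     0.024  0.001]
blob [531 127  29  26 569] [ 0.4839 -0.3474  0.115 ]
blob [482 263  35  30 723] [ 0.5681 -0.3591  0.115 ]
blob [220 274  23  36 511] [ 0.5736 -0.5255  0.115 ]
blob [352 275  37  30 832] [ 0.5744 -0.4385  0.115 ]
side [199 138   8   6  35] [202.7 140.5] [ 0.463 -0.477  0.11 ]
side [217 152   7   6  29] [219.9 154.7] [ 0.471 -0.386  0.11 ]
side [180 154   7   6  32] [183.3 156.4] [ 0.554 -0.466  0.11 ]
side [206 157  33  29  91] [224.1 170.5] [ 0.51  -0.325  0.11 ]
side [227 161  21  19  55] [239.9 168.3] [ 0.471 -0.295  0.11 ]
side [198 169   7   6  35] [200.8 171.3] [ 0.56  -0.375  0.11 ]
side [207 203   8   5  15] [211.1 205.5] [ 0.63 -0.25  0.11]
scene [170 245   8   7  44] [173.4 248.2] [ 0.466 -0.361  0.11 ]
scene [212 265   4   8  20] [213.4 269.1] [ 0.572 -0.31   0.11 ]
scene [122 270   8  13  35] [125.9 276.4] [ 0.476 -0.483  0.11 ]
scene [185 273   9   7  46] [189.  275.7] [ 0.556 -0.365  0.11 ]
scene [150 288  10   8  61] [154.7 291.6] [ 0.549 -0.445  0.11 ]
scene [127 305  10   7  50] [132.3 308.5] [ 0.559 -0.501  0.11 ]
scene [130 326   5   4  12] [131.8 327.8] [ 0.6   -0.518  0.11 ]
```

Call:
carry_out(
  series="0.002 0 0.01 0 0;0.004 0 0.02 0 0;0.004 0 0.03 0 0;0.004 0 0.038 0 0;0.004 0 0.044 0 0;0.004 0 0.048 0 0;0.004 0 0.048 0 0",
)

```text
time_s: 63.7
eef_pos: [0.5314, -0.4962, 0.1018]
orientation: [0.039, 3.141, -0.0]
force: [-2.0, -3.1, -0.6]
finger_gap: 0.155
grasp_force: 58.8
```

```bash
cat > tr.py <<'E'
from h import *
a=load('dc');b=load('sc')
def blobs(d):
    g=d['img'].max(2); bg=cv2.medianBlur(g,31); m=(g.astype(int)<bg*.72).astype(np.uint8); nn,l,st,c=cv2.connectedComponentsWithStats(m)
    return [c[i] for i in range(1,nn) if 10<st[i,4]<120 and .4<st[i,2]/st[i,3]<2.5]
A,B=blobs(a),blobs(b)
for p in A:
    for q in B:
        X=tri((a,*p),(b,*q)); e=np.hypot(*(np.array(proj(a,X))-p))+np.hypot(*(np.array(proj(b,X))-q))
        if e<2.2 and .07<X[2]<.16 and .43<X[0]<.63 and -.56<X[1]<-.2: print('bore?',X.round(4),'err',round(e,1))
E
python3 cad.py; python3 tr.py
```

```text
[ 0.5314 -0.4962  0.1018] [-2.  -3.1 -0.6] gap 0.155 tx [-1.     0.025 -0.   ]
blob [ 524  299   36   36 1042] [ 0.5604 -0.3664  0.115 ]
bore? [ 0.4874 -0.3591  0.1079] err 0.7
bore? [ 0.5664 -0.4394  0.0993] err 1.0
bore? [ 0.566  -0.3593  0.1039] err 1.2
```

Call:
carry_out(
  series="0 0 0 0 0.5;0 0 0 0 0.5;0 0 0 0 0.5;0 0 -0.04 0 0.5;0 0 -0.08 0 0.5;0 0 -0.1 0 0.5;0 0.04 -0.1 0 0.5;0 0.08 -0.1 0 0.5",
)

```text
time_s: 64.65
eef_pos: [0.5336, -0.4163, 0.2023]
orientation: [0.041, 3.14, -0.001]
force: [0.1, -0.2, 0.4]
finger_gap: 0.499
grasp_force: 0.0
```

Call:
carry_out(
  series="0.004 0.04 0 0 0.5;0.009 0.08 0 0 0.5;0.009 0.115 0 0 0.5;0.009 0.115 0 0 0.5;0.009 0.115 0 0 0.5",
)

```text
time_s: 65.15
eef_pos: [0.5275, -0.3002, 0.2024]
orientation: [0.036, 3.141, -0.001]
force: [-0.2, -0.5, 0.5]
finger_gap: 0.503
grasp_force: 0.0
```

```bash
python3 cad.py; python3 tr.py; python3 -c "
from h import *
d=load('wc'); hs=cv2.cvtColor(d['img'],cv2.COLOR_BGR2HSV).astype(int)
for x in (.50,.527,.55): print([(round(1e3*y),*map(int,hs[tuple(int(round(q)) for q in proj(d,[x,y,.135])[::-1])])) for y in np.arange(-.325,-.275,.003)])
print(shift([.527,-.301,.103]))"
```

```text
[ 0.5275 -0.3002  0.2024] [-0.2 -0.5  0.5] gap 0.503 tx [-1.     0.023 -0.001]
blob [  0 123  24  27 477] [ 0.4713 -0.4829  0.115 ]
blob [ 77 134  29  31 678] [ 0.4816 -0.4298  0.115 ]
blob [ 97 237  27  25 508] [ 0.5573 -0.429   0.115 ]
blob [193 236  29  26 474] [ 0.5587 -0.3553  0.115 ]
bore? [ 0.4866 -0.4393  0.0997] err 0.7
bore? [ 0.5649 -0.4393  0.0975] err 0.8
bore? [ 0.5846 -0.3026  0.1336] err 0.7
[(-325, 15, 157, 198), (-322, 15, 157, 197), (-319, 15, 161, 193), (-316, 16, 157, 195), (-313, 15, 156, 193), (-310, 15, 158, 191), (-307, 13, 187, 128), (-304, 14, 188, 136), (-301, 13, 194, 147), (-298, 13, 189, 140), (-295, 14, 196, 117), (-292, 15, 157, 159), (-289, 15, 158, 204), (-286, 15, 160, 202), (-283, 13, 185, 106), (-280, 15, 189, 201), (-277, 15, 188, 227)]
[(-325, 15, 156, 206), (-322, 15, 156, 206), (-319, 15, 157, 202), (-316, 15, 157, 200), (-313, 15, 156, 201), (-310, 15, 160, 199), (-307, 13, 190, 129), (-304, 14, 196, 135), (-301, 14, 193, 145), (-298, 13, 196, 139), (-295, 13, 192, 122), (-292, 15, 161, 155), (-289, 15, 157, 210), (-286, 25, 105, 252), (-283, 15, 189, 223), (-280, 14, 187, 220), (-277, 15, 189, 219)]
[(-325, 14, 162, 151), (-322, 15, 156, 150), (-319, 14, 159, 146), (-316, 15, 156, 201), (-313, 21, 136, 250), (-310, 14, 152, 159), (-307, 13, 182, 98), (-304, 13, 181, 104), (-301, 13, 182, 112), (-298, 13, 186, 111), (-295, 13, 184, 119), (-292, 21, 132, 251), (-289, 21, 131, 252), (-286, 21, 130, 251), (-283, 14, 192, 201), (-280, 14, 194, 201), (-277, 14, 187, 205)]
[0.0001 0.0008 0.0988]
```

Call:
carry_out(
  series="0 0 0.04 0 0.5;0 0 0.07 0 0.5;0 0 0.09 0 0.5;0 0 0.098 0 0.5;0 0 0.098 0 0.5",
)

```text
time_s: 65.8
eef_pos: [0.5265, -0.3011, 0.1028]
orientation: [-0.04, -3.14, -0.002]
force: [0.5, 1.0, 1.3]
finger_gap: 0.501
grasp_force: 0.0
```

Call:
carry_out(
  series="0 0 0 0 0;0 0 0 0 0;0 0 0 0 0;0 0 0 0 0;0 0 0 0 0;0 0 -0.006 0 0;0 0 -0.012 0 0;0 0 -0.015 0 0",
)

```text
time_s: 66.6
eef_pos: [0.5271, -0.3008, 0.1192]
orientation: [-0.038, -3.141, -0.0]
force: [0.8, -1.0, -5.9]
finger_gap: 0.16
grasp_force: 58.5
```

Call:
carry_out(
  series="0 -0.005 0 0 0;0 -0.012 0 0 0;0 -0.02 0 0 0;0 -0.028 0 0 0;0 -0.036 0 0 0;0 -0.041 0 0 0;0 -0.041 0 0 0",
)

```text
time_s: 67.3
eef_pos: [0.5259, -0.343, 0.1186]
orientation: [-0.04, -3.141, 0.001]
force: [0.8, -0.4, -4.8]
finger_gap: 0.158
grasp_force: 58.7
```

Call:
carry_out(
  series="0 0 0.006 0 0;0 0 0.012 0 0;0 0 0.018 0 0;0 0 0.022 0 0;0 0 0.022 0 0",
)

```text
time_s: 67.8
eef_pos: [0.526, -0.3416, 0.0961]
orientation: [-0.038, -3.141, -0.0]
force: [0.3, 2.2, -0.6]
finger_gap: 0.154
grasp_force: 59.9
```

```bash
python3 cad.py; python3 tr.py
```

```text
[ 0.526  -0.3416  0.0961] [ 0.3  2.2 -0.6] gap 0.154 tx [-1.     0.024  0.001]
bore? [ 0.559  -0.483   0.0942] err 0.7
```

Call:
carry_out(
  series="0 0 0 0 0.5;0 0 0 0 0.5;0 0 0 0 0.5;0 0 -0.04 0 0.5;0 0 -0.08 0 0.5;0 0 -0.12 0 0.5;0 0 -0.16 0 0.5;0 0 -0.2 0 0.5",
)

```text
time_s: 68.75
eef_pos: [0.5261, -0.3419, 0.2989]
orientation: [0.039, 3.141, -0.001]
force: [-0.0, -0.3, 0.5]
finger_gap: 0.5
grasp_force: 0.0
```

Call:
carry_out(
  series="0.03 0 -0.03 0 0.5;0.06 0 -0.05 0 0.5;0.06 0 -0.05 0 0.5;0.06 0 -0.05 0 0.5",
)

```text
time_s: 69.15
eef_pos: [0.4662, -0.3409, 0.3477]
orientation: [0.04, 3.14, -0.002]
force: [-0.2, -1.2, -0.9]
finger_gap: 0.502
grasp_force: 0.0
```

```bash
python3 cad.py; python3 tr.py; python3 -c "
from h import *
d=load('wc'); g=d['img'].max(2); m=(g.astype(int)<cv2.medianBlur(g,41)*.78).astype(np.uint8); n,l,st,c=cv2.connectedComponentsWithStats(m)
for i in range(1,n):
  x,y,w,h,A=st[i]; p=onz(d,x+w/2-.5,y+h/2-.5,.098)
  if 60<A<900 and .6<w/h<1.6 and .45<p[0]<.6 and -.5<p[1]<-.36: print('wrist bore',st[i],p.round(4))
# nuts in the rack from the scene/side cameras
for n in ('sc','dc'):
  q=load(n)
"
```

```text
[ 0.4662 -0.3409  0.3477] [-0.2 -1.2 -0.9] gap 0.502 tx [-1.     0.025 -0.001]
blob [158 234  17  16 216] [ 0.5501 -0.4726  0.115 ]
blob [222 234  18  16 220] [ 0.5521 -0.3966  0.115 ]
bore? [ 0.5599 -0.482   0.0933] err 1.2
bore? [ 0.5604 -0.4016  0.0922] err 0.8
wrist bore [150 168  19  20 179] [ 0.4768 -0.477   0.098 ]
wrist bore [218 169  20  19 157] [ 0.4794 -0.3975  0.098 ]
wrist bore [157 234  18  16 222] [ 0.557  -0.4789  0.098 ]
wrist bore [222 234  18  16 225] [ 0.5591 -0.3991  0.098 ]
```

```bash
python3 -c "
from cell import finish_job
print(finish_job())"
```

```text
the job is handed in; nothing more can be done
None
```

The job is handed in at about 69 s on the robot's clock. The three drums present are down in bores 1–3, the caddy sits flat in its bay clear of the lip, and I gave the shaker three strokes. The return to the top between strokes was commanded with margin but not separately checked. I never went for the tape, driver or sleeve, but took no last check of them.

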